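# Hold a probe head down in the sprung test stand

### The arm

A 6-joint arm with a two-finger parallel gripper is mounted at the origin on a cart in front of the work surface, level with it; the furniture and walls round the work are solid. World frame = base frame: x ahead of the robot, y to its left, z up, the work surface at z = 0. Lengths are in m, angles in rad, forces in N, time in s.
With the tool pointing down it reaches from about 0.3 to 0.85 m from the base axis. Payload 5.4 kg.
Tool frame: the origin (TCP) lies between the finger pads; the fingertips stand 11 mm ahead of it and the grasp point (between the pads) lies 8 mm behind it; z points along the fingers, y is the line along which they close (so a half turn about z gives the same grasp; the last joint's range is limited). The gripper opens to 85 mm and grips with 20 to 120 N. Pads are 22 mm wide; open, the fingers measure 114 mm over their backs; the gripper's body (76 mm by 85 mm) begins 54 mm behind the grasp point. The pads swing forward as they close: fully open they stand 13 mm farther back than shut.
Start: joints at [1.134, 0.158, 1.597, -0, 1.386, -0.21], TCP at [0.129, 0.56, 0.242] pointing down, gripper open.
Joint ranges: [-2.91, 2.91], [-0.94, 2.29], [0.18, 2.7], [-1.29, 4.43], [0.17, 2.64], [-3, 3]. Speed limits (rad/s): [2.57, 2.57, 3.14, 3.14, 3.14, 3.14].

### API

Orientations are given as a rotation vector (axis times angle).
In Python, from plant import telemetry, get_image, workorder, spotter gives the robot as it stands.
- The arm moves only by the tool step_arm, never from a script. Its argument "targets" is a list of rows, each a list of 3 entries, a list of its own where there are three numbers: the turn, a rotation vector about the tool's x, y, z in degrees, then the shift along the tool's x, y, z in mm, then the finger opening in mm, from 0 to 85.4. In form: [[[ax, ay, az], [x, y, z], grip], ...]. A call has 1 to 10 rows; each row shifts and turns the commanded pose from where the row before left it, along the tool's axes as they then stand; what a row does not reach is not made up. A row lasts 1/10 s, in which the tool goes at most 50 mm and 8.59 degrees, less where a joint would pass 70% of its speed; a pose out of reach is approached as far as the arm can. A call is refused whole if a number of a shift passes 50 or a number of a turn 8.59, either way. A call with a gripper value outside its range is refused whole. The fingers move at their own pace and stop on an object; "newtons" is the grip in N (left out, the last holds). Time passes only in rows, so rows that do not move let the fingers close. It gives the time, the measured TCP pose, the force, the opening and the grip force at its end, in the units of the state.
- telemetry.read_state(): the state, without advancing time (a new reading comes with each control period).
- get_image(name): name is "scene" or "top" or "wrist"; returns a dict with "image" (400x640x3 uint8, blue, green, red), "K" (3x3 intrinsics, pixels), "R" (3x3) and "t" (3): a world point X has camera coordinates R X + t. Camera axes: x right, y down, z forward; pixel columns grow to the right and rows downward; lengths in m; the calibration is good to about 2 mm. A picture is of the moment at which its call begins. There is no depth.
- workorder.finish_job(): hands the job in; it is judged then, once.
Trained networks look in a picture, given as the dict that the camera call returned (one of the last four; its "shot" number tells which), for a name from the list of things; names that differ only in an ending like _2 or _b are one class to them, and where a whole thing is asked for, a point or a joint stands for the part that bears it (a point fixed in the world has none). Each returns a list of dicts, best first, with "confidence" (0 to 1); they miss things now and then, are a little off and sometimes report something else, mostly with a low value. They report only what shows in the picture. A call takes as long as a camera call. They do not tell look-alikes from the thing itself.
- spotter.look_for(picture, name): "rect" ([left, top, right, bottom] in pixels, round what is visible of it).
- spotter.regions_of(picture, name): "region" (400x640 bool, what is visible of it) and "rect" ([left, top, right, bottom] in pixels, round what is visible of it).
- spotter.spot_point(picture, name): "pixel" ([column, row] in pixels: a listed point, or the origin of a listed thing).
The state is a dict: "time": time; "joint_positions": joint angles; "dq": joint speeds; "tau": joint torques, N m; "tcp_pos": TCP position; "tcp_rot": TCP orientation; "force": force on the tool from outside, world axes, zero at the start; "ft_torque": the same for the moment, N m; "gripper_width": opening from 0.0 (shut) to 1.0 (fully open); "finger_force": force on a finger pad.
Only numpy, scipy, OpenCV 4.12 (cv2) and the standard library are available. Lean on these libraries where they do the work, as an engineer would, in place of code of your own. Each camera call takes 0.05 s, during which the arm holds its last target. There are 200 camera calls.

### The job

Unlock the test stand's ring cradle by turning its slotted lock screw a quarter turn counter-clockwise with the yellow screwdriver, and put the screwdriver back upright in its wooden block. Then seat the orange probe head upright in the ring cradle and press it steadily, without ramming it, until the sprung ring is fully down on its stops. Finish while still gripping the probe and holding it down there so that a reading can be taken; leave the white probe alone.

Things in the scene. Friction and masses are not known exactly. Their poses are not given: they have to be found in the camera images.
- orange_probe: Loose flask-shaped probe head, 0.14 to 0.24 kg, standing upright; orange body 48 mm in diameter up to 50 mm (lowest 5 mm tapers in to 39 mm), shoulder narrowing up to 62 mm, then a black ribbed neck 29 mm in diameter from 62 to 100 mm, tapering to the top at 110 mm. Grip the neck, for instance 85 mm up. Origin: centre of the underside, z up along its axis.
- white_probe: The same kind of probe head with a white body; a bystander, to be left where it stands. Origin: centre of the underside.
- driver: Loose stubby flat screwdriver, tip down in a hole of the wooden block. Blade 12 mm wide (its x), 2.4 mm thick (its y), 10 mm long; shank 9 mm in diameter; yellow handle of square section 24 x 24 mm, faces along its x and y, from 40 to 106 mm above the tip. It stands on the handle's lower face, tip 40 mm below the block's top. Origin: the tip; z up along the shank.
- driver_block: Fixed wooden block 130 x 56 x 48 mm (x, y, z), three vertical holes 17 mm in diameter and 42 mm deep at x = -45, 0 and +45 mm. The yellow screwdriver starts in the one at -45; a thin driver with a round red handle (reaching 60 mm above the top, 25 mm in diameter) is fixed in the one at +45. Origin: centre of the underside.
- block_hole (a point): Mouth of the driver's own hole (the one at x = -45 mm), on the block's top, 48 mm above the table.
- test_stand: Fixed test stand: aluminium base plate 136 x 130 x 12 mm; its x axis runs from the lock screw to the ring. Origin: on the ring's axis, on the table. Two posts at y = -46 and +46 mm, tops 52 mm above the table; the lock screw at x = -50 mm.
- cradle_seat (a point): Centre of the ring cradle's seat, the inner ledge on which the probe's underside rests: 34.5 mm above the table with the ring up, 22.5 mm with it down; moves with the ring. The black ring is 72 mm in diameter; its round pocket is 52 mm in diameter and 7.5 mm deep above the seat; the ring's top is 42 mm above the table when up.
- cradle (a joint): How far the ring is pressed down, in m: 0 up, 0.012 fully down on its stops. Springs push it up with about 5 N at the top and 12 N fully down, so it rises again when let go. While the lock screw is locked, a brass tab under the ring keeps it up.
- screw_slot (a point): Centre of the lock screw's brass head at its top face, 41 mm above the table. Head 22 mm in diameter; straight slot right across it, 4.4 mm wide (6.8 mm at the chamfered mouth) and 5.5 mm deep, along this point's y axis; the axes turn with the screw.
- lock_screw (a joint): Angle of the lock screw (rad), growing counter-clockwise seen from above; 0 locked (slot points at two red dots, across the stand's x), 1.57 open (slot in line with the green dot and the ring's centre), at a stop. Starts at 0 to 0.2, light friction (0.04 N m), stays where left; the tab clears the ring from about 1.0. The driver has about 0.17 rad of play in the slot either way.
There are look-alikes about, which are no part of the job. What is shaped like the orange_probe but purple is not meant.

How it is judged:
By the outcome, as a careful person would: the job done as asked, in the order asked, and still so for the second after the job is handed in, while the arm keeps its last pose, push and grip.
It also fails if it takes over 64 s, if anything falls off the work surface, if the arm or the gripper's body presses on something with over 40 N, if the wrist force passes 120 N, or if a joint passes its speed limit or range.

## Working session

There is one attempt and no reset: what is moved stays moved. The work goes in short steps, Python scripts to look and compute and a tool call to move; the robot and the scene stay as the last step left them, time stands still between calls to the robot, and variables do not carry over. Pictures are saved under pics/ and viewed, at most 10 in all, crops included, and the job is handed in when it is done.

Besides the shell and the picture viewer there is one more tool, called after "Emit:" by a JSON object that holds its "op" and its "data", one argument or row to a line. step_arm: Moves the arm, as the interface text tells. Its arguments: {"type":"object","properties":{"targets":{"type":"array"},"newtons":{"type":"number"}},"required":["targets"]}

```bash
ls; mkdir -p pics; cat > h.py <<'E'
import numpy as np, cv2
from scipy.spatial.transform import Rotation as Ro
from plant import telemetry, get_image, workorder, spotter
def proj(p,X):
    c=p["R"]@np.asarray(X,float)+np.ravel(p["t"]); u=p["K"]@c; return u[:2]/u[2]
def atz(p,px,z):
    R=np.array(p["R"]);t=np.ravel(p["t"]);d=R.T@np.linalg.inv(p["K"])@[px[0],px[1],1.]; o=-R.T@t
    return o+d*(z-o[2])/d[2]
E
python3 - <<'E'
from h import *
s=telemetry.read_state(); print(s)
ims=[]
for n in ["scene","top"]:
    p=get_image(n); cv2.imwrite(f"pics/{n}0.png",p["image"]); ims.append(p["image"])
    print(n,"cam",-np.array(p["R"]).T@np.ravel(p["t"]))
    for k,z in [("orange_probe",0),("driver",.008),("driver_block",0),("block_hole",.048),("test_stand",0),("cradle_seat",.0345),("screw_slot",.041)]:
        for r in spotter.spot_point(p,k)[:4]:
            print(n,k,np.round(r["pixel"],1),round(r["confidence"],2),np.round(atz(p,r["pixel"],z),4))
E
```

```text
pics
{'time': 0.0, 'joint_positions': array([ 1.13393938e+00,  1.59069561e-01,  1.59825187e+00,  4.09440298e-05,
        1.38620086e+00, -2.10105010e-01]), 'dq': array([-0.00092157,  0.00098993, -0.00141442,  0.00054362,  0.00056367,
       -0.0008669 ]), 'tau': array([-7.53525619e-04, -3.95999229e+01, -3.31428480e+01, -4.24551636e-04,
        8.44272960e-03,  3.55082364e-05]), 'tcp_pos': array([0.12902596, 0.55973527, 0.24129552]), 'tcp_rot': array([-3.55356459e-01, -3.12077311e+00,  2.85317796e-03]), 'force': array([0.26327713, 0.6938509 , 0.23105288]), 'ft_torque': array([ 0.03625813, -0.00975933, -0.00770118]), 'finger_force': 0.0, 'gripper_width': 1.000377210453403}
scene cam [ 0.00276093 -0.79848434  0.53235297]
scene orange_probe [405.  273.4] 0.59 [ 0.4986 -0.3198  0.    ]
scene orange_probe [390.9 228.8] 0.56 [ 0.5828 -0.1785  0.    ]
scene driver [264.9 174.3] 0.64 [0.4581 0.2368 0.008 ]
scene driver_block [276.4 175.6] 0.6 [0.4897 0.2261 0.    ]
scene block_hole [260.4 161. ] 0.94 [0.4516 0.247  0.048 ]
scene test_stand [316.4 202.4] 0.8 [0.5033 0.0236 0.    ]
scene cradle_seat [315.9 188.9] 0.88 [0.5076 0.0324 0.0345]
scene screw_slot [301.9 192.4] 0.37 [0.4613 0.0241 0.041 ]
top cam [ 0.36575621 -0.0173019   1.32150059]
top orange_probe [412.8 203.6] 0.77 [ 0.4967 -0.3093  0.    ]
top orange_probe [375.3 176.9] 0.62 [ 0.5804 -0.1999  0.    ]
top driver [225.5 224.9] 0.5 [0.4463 0.2493 0.008 ]
top driver_block [228.  206.5] 0.6 [0.5015 0.2434 0.    ]
top block_hole [225.2 223.3] 0.78 [0.4485 0.242  0.048 ]
top block_hole [412.6 202.1] 0.43 [ 0.4963 -0.2983  0.048 ]
top test_stand [300.5 201.5] 0.65 [0.5113 0.027  0.    ]
top cradle_seat [301.7 204.1] 0.82 [0.4998 0.0225 0.0345]
top screw_slot [301.  218.9] 0.53 [0.4562 0.0252 0.041 ]
```

```bash
python3 - <<'E'
import cv2,numpy as np
a=cv2.imread("pics/scene0.png")[130:320,220:470]; b=cv2.imread("pics/top0.png")[150:260,190:450]
f=lambda i:cv2.resize(i,None,fx=780/i.shape[1],fy=780/i.shape[1],interpolation=cv2.INTER_CUBIC)
a=cv2.resize(a,None,fx=1.7,fy=1.7); a=cv2.copyMakeBorder(a,0,0,0,780-a.shape[1],0); 
b=cv2.resize(b,(618,262)) if 0 else cv2.resize(b,(624,264)); b=cv2.copyMakeBorder(b,0,0,0,780-624,0)
cv2.imwrite("pics/m0.png",np.vstack([a,b]))
E
```

```text
(no output)
```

View pics/m0.png

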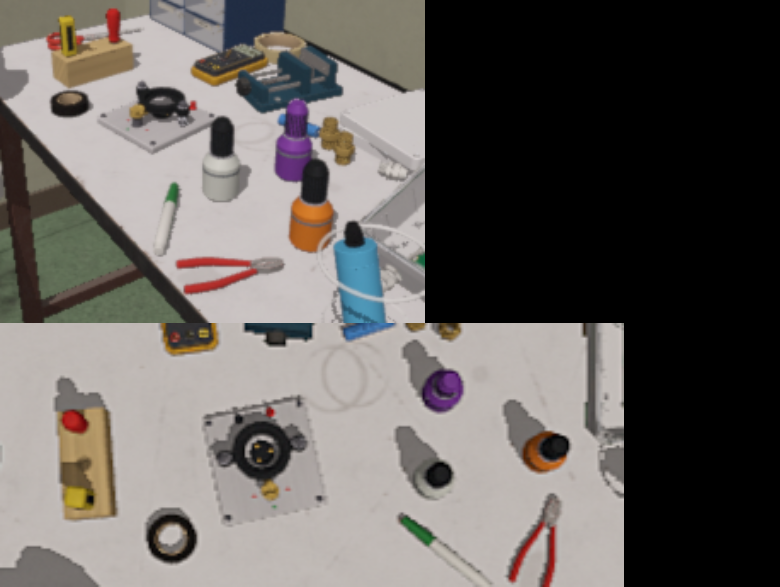

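The picture shows the block with the yellow driver at top-view px (225,223), the stand's ring at (301,204) with the screw at (301,219), and the orange probe at (413,203). The white and purple probes stand near (370,207) and (375,177). I'm moving over the driver now.

Emit:
{"op": "step_arm", "data": {
  "targets": [
    [[0,0,0],[-35,-22,-4],85],
    [[0,0,0],[-35,-22,-4],85],
    [[0,0,0],[-35,-22,-4],85],
    [[0,0,0],[-35,-22,-4],85],
    [[0,0,0],[-35,-22,-4],85],
    [[0,0,0],[-35,-22,-4],85],
    [[0,0,0],[-35,-22,-4],85],
    [[0,0,0],[-35,-22,-4],85],
    [[0,0,0],[-35,-22,-4],85],
    [[0,0,0],[-35,-22,-4],85]
  ]
}}

```text
time: 1.8
tcp_pos: [0.4219, 0.2658, 0.2827]
tcp_rot: [0.356, 3.121, 0.001]
force: [1.9, 0.6, 0.2]
gripper_width: 0.996
finger_force: 0.0
```

```bash
cat >> h.py <<'E'
def st():
    s=telemetry.read_state(); R=Ro.from_rotvec(s["tcp_rot"]).as_matrix()
    print("t",round(s["time"],2),"tcp",np.round(s["tcp_pos"],4),"yaw(tool y)",np.round(np.degrees(np.arctan2(R[1,1],R[0,1])),2),"tilt",np.round(R[:,2],4),
      "q",np.round(s["joint_positions"],2),"F",np.round(s["force"],1),"w",round(s["gripper_width"]*85.4,1),"ff",round(s["finger_force"],1))
    return s,R
def shift(R,s,X): # tool-frame mm to bring the tcp to X
    return np.round(1000*R.T@(np.asarray(X)-s["tcp_pos"]),1)
E
python3 - <<'E'
from h import *
s,R=st()
p=get_image("wrist"); cv2.imwrite("pics/w1.png",p["image"]); print("cam",-np.array(p["R"]).T@np.ravel(p["t"]), np.array(p["R"]))
for k,z in [("driver",.008),("block_hole",.048),("driver_block",0),("test_stand",0),("cradle_seat",.0345),("screw_slot",.041)]:
    for r in spotter.spot_point(p,k)[:3]: print(k,np.round(r["pixel"],1),round(r["confidence"],2),np.round(atz(p,r["pixel"],z),4))
E
```

```text
t 1.8 tcp [0.4219 0.2658 0.2827] yaw(tool y) 77.0 tilt [ 6.e-04  3.e-04 -1.e+00] q [ 0.32 -0.07  1.75  0.    1.46 -1.02] F [1.9 0.6 0.2] w 85.1 ff 0.0
cam [0.34770026 0.28283226 0.41413842] [[ 0.22412149  0.97456049  0.00118332]
 [ 0.92909578 -0.21403211  0.30161446]
 [ 0.29419481 -0.06649886 -0.95342924]]
driver [298.5 186.2] 0.9 [0.4485 0.2413 0.008 ]
block_hole [297.  196.8] 0.58 [0.4512 0.2405 0.048 ]
driver_block [309.7 215.1] 0.95 [0.4949 0.2459 0.    ]
test_stand [169.6 252.5] 0.91 [0.5056 0.033  0.    ]
cradle_seat [156.8 263.6] 0.59 [0.5042 0.031  0.0345]
screw_slot [136.  237.2] 0.75 [0.4594 0.0232 0.041 ]
```

View pics/w1.png

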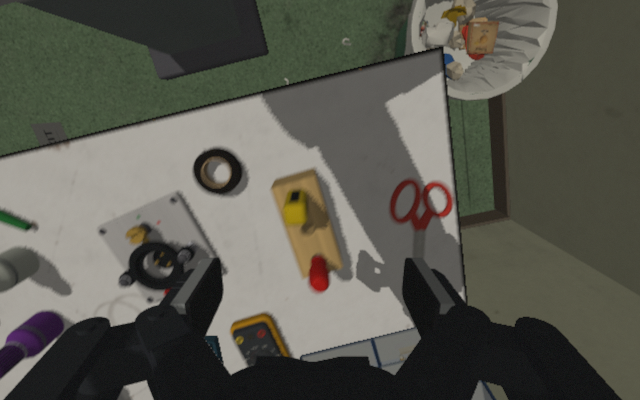

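The picture shows the yellow handle at about (294,203), the red one at (319,272), the screw at (137,235) and the ring at (155,266). I'll crop and upscale the driver and the stand.

```bash
python3 - <<'E'
import cv2,numpy as np
i=cv2.imread("pics/w1.png")
a=cv2.resize(i[160:300,260:355],None,fx=4,fy=4,interpolation=cv2.INTER_CUBIC); b=cv2.resize(i[185:325,90:190],None,fx=4,fy=4,interpolation=cv2.INTER_CUBIC)
cv2.imwrite("pics/w1c.png",np.hstack([a,b]))
E
```

```text
(no output)
```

View pics/w1c.png

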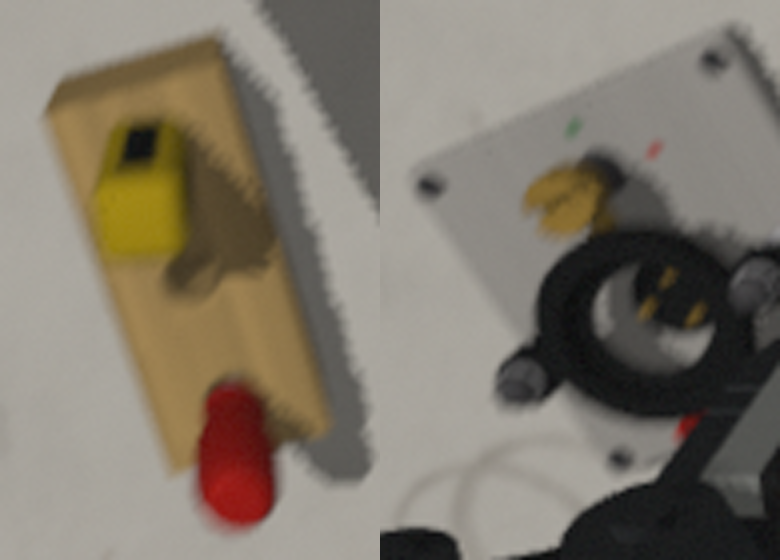

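The crop shows the driver handle's top face at its lower end in the image, turned somewhat relative to the block. The screw slot runs nearly across the stand. I'm going closer.

Emit:
{"op": "step_arm", "data": {
  "targets": [
    [[0,0,0],[-8.4,-4.2,25],85],
    [[0,0,0],[-8.4,-4.2,25],85],
    [[0,0,0],[-8.4,-4.2,25],85],
    [[0,0,0],[-8.4,-4.2,25],85],
    [[0,0,0],[0,0,0],85]
  ]
}}

```text
time: 2.65
tcp_pos: [0.447, 0.2431, 0.1786]
tcp_rot: [-0.353, -3.115, 0.004]
force: [-0.2, -0.5, 0.3]
gripper_width: 0.998
finger_force: 0.0
```

```bash
python3 - <<'E'
from h import *
s,R=st()
p=get_image("wrist"); i=p["image"]; cv2.imwrite("pics/w2.png",i)
for k,z in [("driver",.008),("block_hole",.048),("driver_block",0),("cradle_seat",.0345),("screw_slot",.041)]:
    for r in spotter.spot_point(p,k)[:1]: print(k,np.round(r["pixel"],1),round(r["confidence"],2),np.round(atz(p,r["pixel"],z),4))
print("tcp axis at .114",proj(p,[*s["tcp_pos"][:2],.114]))
c=proj(p,[.449,.242,.1]).astype(int); print(c)
x0,y0=max(c[0]-100,0),max(c[1]-75,0); a=cv2.resize(i[y0:y0+150,x0:x0+200],None,fx=4,fy=4,interpolation=cv2.INTER_CUBIC); print("crop",x0,y0); cv2.imwrite("pics/w2c.png",a)
E
```

```text
t 2.65 tcp [0.447  0.2431 0.1786] yaw(tool y) 77.06 tilt [-0.0074 -0.002  -1.    ] q [ 0.26  0.05  1.84 -0.    1.25 -1.08] F [-0.2 -0.5  0.3] w 85.2 ff 0.0
driver [310.7 183.4] 0.92 [0.4464 0.2413 0.008 ]
block_hole [309.5 194.4] 0.8 [0.4462 0.2406 0.048 ]
driver_block [322.5 223.1] 0.65 [0.4933 0.2433 0.    ]
cradle_seat [118.6 288.4] 0.65 [0.5033 0.0289 0.0345]
screw_slot [ 89.1 254.2] 0.72 [0.4591 0.0219 0.041 ]
tcp axis at .114 [312.31284752 221.76416814]
[311 217]
crop 211 142
```

View pics/w2c.png

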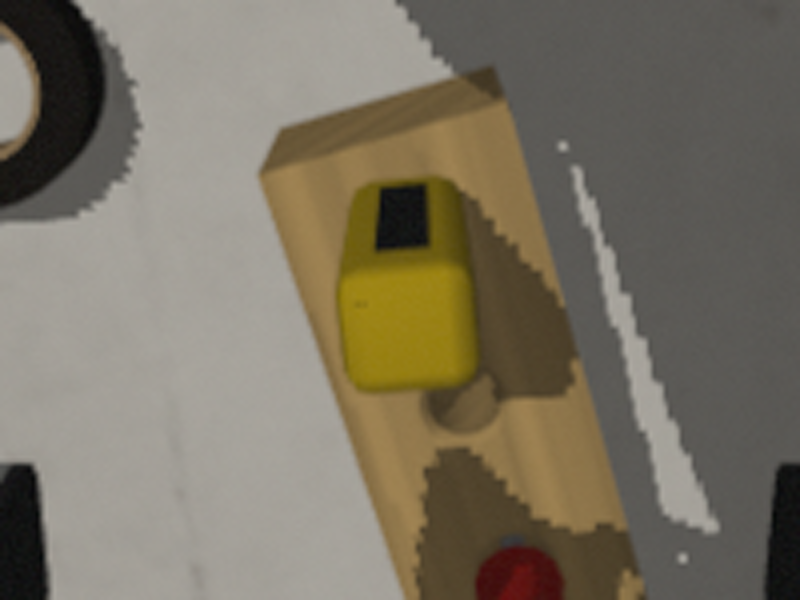

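The crop shows the handle's top face with corners at about (340,268), (472,265), (477,384) and (347,388), so it is almost in line with the tool. The black mark is on the face towards the robot.

```bash
python3 - <<'E'
from h import *
s,R=st()
p=get_image("wrist")
C=[atz(p,[211+c/4,142+r/4],.114)[:2] for c,r in [(340,266),(472,263),(478,385),(346,389)]]
B=[atz(p,[211+c/4,142+r/4],.048)[:2] for c,r in [(261,176),(505,98),(405,590),(640,570)]]
an=lambda v:np.degrees(np.arctan2(v[1],v[0]))
print(np.round(C,4),"centre",np.mean(C,0),"yaws",an(C[3]-C[0]),an(C[2]-C[1]),an(C[1]-C[0]),an(C[2]-C[3]))
print(np.round(B,4),an(B[2]-B[0]),an(B[3]-B[1]),an(B[1]-B[0]))
m=cv2.inRange(cv2.cvtColor(p["image"],cv2.COLOR_BGR2HSV),(22,120,150),(35,255,255)); print(cv2.boundingRect(m))
E
```

```text
t 2.95 tcp [0.4504 0.244  0.184 ] yaw(tool y) 77.06 tilt [ 2.8e-03  8.0e-04 -1.0e+00] q [ 0.26  0.05  1.84  0.    1.26 -1.08] F [-0.4  0.4  0.7] w 85.0 ff 0.0
[[0.4412 0.2351]
 [0.4457 0.2571]
 [0.4681 0.2535]
 [0.4636 0.2307]] centre [0.45467623 0.24409882] yaws -11.14961573915129 -9.295823963293058 78.43951946183995 78.9431157783833
[[0.4384 0.2147]
 [0.4333 0.2707]
 [0.5482 0.2222]
 [0.5556 0.2795]] 3.8861715189677923 4.1442898609906225 95.1718163208882
(294, 202, 26, 26)
```

```bash
python3 - <<'E'
from h import *
s,R=st()
p=get_image("wrist"); i=p["image"]
hsv=cv2.cvtColor(i,cv2.COLOR_BGR2HSV); m=cv2.inRange(hsv,(22,120,150),(35,255,255))
n,l,stt,ce=cv2.connectedComponentsWithStats(m); k=1+np.argmax(stt[1:,4]); print(stt[k],ce[k],"V",[int(hsv[r,307,2]) for r in range(190,232,3)])
cn,_=cv2.findContours((l==k).astype(np.uint8),0,1); r=cv2.minAreaRect(np.vstack(cn)); print(r)
print("centre",atz(p,r[0],.114)); b=[atz(p,q,.114)[:2] for q in cv2.boxPoints(r)]; print([np.degrees(np.arctan2(*(b[j+1]-b[j])[::-1])) for j in range(3)],[np.linalg.norm(b[j+1]-b[j]) for j in range(3)])
for k,z in [("driver",.008),("block_hole",.048),("driver_block",0)]:
    for r in spotter.spot_point(p,k)[:1]: print(k,np.round(r["pixel"],1),round(r["confidence"],2),np.round(atz(p,r["pixel"],z),4))
st()
E
```

```text
t 3.0 tcp [0.4504 0.2439 0.1838] yaw(tool y) 77.05 tilt [ 2.5e-03  7.0e-04 -1.0e+00] q [ 0.26  0.05  1.84  0.    1.26 -1.08] F [-0.3 -0.7 -0.1] w 85.0 ff 0.0
[294 202  27  26 560] [307.52142857 213.52678571] V [20, 20, 48, 112, 148, 158, 156, 156, 155, 153, 154, 151, 150, 131]
((307.17242431640625, 214.5689697265625), (24.747554779052734, 25.661056518554688), 85.2363510131836)
centre [0.44704102 0.24139096 0.114     ]
[np.float64(82.06065804808381), np.float64(-7.9913974144821935), np.float64(-97.82074387246819)] [np.float64(0.017333745600840597), np.float64(0.017969609803204396), np.float64(0.017780899483772344)]
driver [ 89.1 246.7] 0.73 [ 0.4678 -0.0063  0.008 ]
block_hole [307.2 191.3] 0.65 [0.449  0.2401 0.048 ]
driver_block [322.4 217.9] 0.9 [0.4948 0.2455 0.    ]
t 3.2 tcp [0.45   0.2434 0.1828] yaw(tool y) 77.02 tilt [ 7.e-04  2.e-04 -1.e+00] q [ 0.26  0.05  1.84 -0.    1.26 -1.08] F [-0.5 -0.  -0.3] w 84.9 ff 0.0
```

```bash
python3 - <<'E'
from h import *
p=get_image("wrist"); i=p["image"]; st()
hsv=cv2.cvtColor(i,cv2.COLOR_BGR2HSV)
print("col",[(r,int(hsv[r,307,0]),int(hsv[r,307,1]),int(hsv[r,307,2])) for r in range(196,244,2)])
print("row",[(c,int(hsv[218,c,0]),int(hsv[218,c,1]),int(hsv[218,c,2])) for c in range(286,332,2)])
print("row232",[(c,int(hsv[228,c,0]),int(hsv[228,c,1]),int(hsv[228,c,2])) for c in range(286,332,2)])
E
```

```text
t 3.25 tcp [0.4499 0.2433 0.1826] yaw(tool y) 77.01 tilt [ 5.e-04  1.e-04 -1.e+00] q [ 0.26  0.05  1.84  0.    1.26 -1.08] F [ 0.6  0.2 -0.1] w 85.0 ff 0.0
col [(196, 30, 23, 22), (198, 25, 189, 89), (200, 25, 218, 111), (202, 25, 226, 134), (204, 24, 229, 155), (206, 25, 224, 157), (208, 25, 224, 157), (210, 25, 219, 156), (212, 25, 222, 156), (214, 25, 222, 156), (216, 25, 216, 156), (218, 24, 215, 154), (220, 25, 217, 154), (222, 24, 224, 154), (224, 25, 226, 151), (226, 25, 224, 150), (228, 25, 221, 150), (230, 25, 220, 133), (232, 24, 177, 117), (234, 19, 121, 146), (236, 19, 120, 147), (238, 20, 122, 144), (240, 19, 122, 144), (242, 19, 122, 146)]
row [(286, 18, 29, 161), (288, 19, 120, 128), (290, 19, 122, 144), (292, 19, 123, 154), (294, 23, 179, 120), (296, 24, 221, 148), (298, 25, 223, 151), (300, 25, 216, 155), (302, 25, 224, 154), (304, 25, 220, 154), (306, 25, 220, 154), (308, 25, 216, 155), (310, 25, 217, 154), (312, 25, 218, 153), (314, 25, 220, 152), (316, 25, 223, 151), (318, 25, 223, 151), (320, 25, 221, 151), (322, 25, 215, 142), (324, 24, 208, 125), (326, 25, 221, 106), (328, 23, 160, 70), (330, 19, 118, 82)]
row232 [(286, 24, 15, 165), (288, 18, 18, 167), (290, 18, 44, 152), (292, 20, 120, 132), (294, 19, 125, 145), (296, 24, 196, 129), (298, 25, 221, 142), (300, 24, 221, 148), (302, 25, 224, 149), (304, 25, 229, 149), (306, 25, 219, 150), (308, 25, 214, 151), (310, 25, 222, 148), (312, 25, 219, 148), (314, 25, 220, 146), (316, 25, 215, 145), (318, 25, 221, 144), (320, 25, 221, 143), (322, 25, 224, 138), (324, 24, 218, 117), (326, 25, 203, 93), (328, 21, 117, 70), (330, 19, 120, 70)]
```

```bash
python3 - <<'E'
from h import *
p=get_image("wrist"); s,R=st()
X=atz(p,[311,217],.112); print(X, [np.linalg.norm(atz(p,a,.112)-atz(p,b,.112)) for a,b in [([294,218],[328,218]),([311,201],[311,232.5])]])
print("shift",shift(R,s,[X[0],X[1],.100-.008]))
E
```

```text
t 3.3 tcp [0.4499 0.2433 0.1825] yaw(tool y) 77.0 tilt [ 3.e-04  1.e-04 -1.e+00] q [ 0.26  0.05  1.84  0.    1.26 -1.08] F [ 0.   1.2 -0.9] w 85.2 ff 0.0
[0.44908063 0.24287948 0.112     ] [np.float64(0.02341683760169031), np.float64(0.02309677662537027)]
shift [ 0.7 -0.6 90.5]
```

Emit:
{"op": "step_arm", "data": {
  "targets": [
    [[0,0,-2],[0.7,-0.6,25],85],
    [[0,0,0],[0,0,25],85],
    [[0,0,0],[0,0,25],85],
    [[0,0,0],[0,0,20],85],
    [[0,0,0],[0,0,7],85],
    [[0,0,0],[0,0,0],60],
    [[0,0,0],[0,0,0],20],
    [[0,0,0],[0,0,0],20],
    [[0,0,0],[0,0,0],18],
    [[0,0,0],[0,0,0],18]
  ],
  "newtons": 40
}}

```text
time: 4.3
tcp_pos: [0.4499, 0.2431, 0.0814]
tcp_rot: [0.301, 3.125, 0.001]
force: [-1.5, -1.1, 3.5]
gripper_width: 0.278
finger_force: 39.5
```

Emit:
{"op": "step_arm", "data": {
  "targets": [
    [[0,0,0],[0,0,0],18],
    [[0,0,0],[0,0,0],18],
    [[0,0,0],[0,0,0],18],
    [[0,0,0],[0,0,0],18]
  ]
}}

```text
time: 4.7
tcp_pos: [0.4499, 0.2431, 0.0814]
tcp_rot: [0.301, 3.125, 0.001]
force: [0.1, -0.2, 5.8]
gripper_width: 0.279
finger_force: 39.6
```

```bash
python3 - <<'E'
from h import *
st()
E
```

```text
t 4.7 tcp [0.4499 0.2431 0.0814] yaw(tool y) 79.01 tilt [ 1.8e-03  4.0e-04 -1.0e+00] q [ 0.26  0.19  1.91 -0.    1.04 -1.12] F [ 0.1 -0.2  5.8] w 23.8 ff 39.6
```

Firm grip on the handle (23.8 mm). Next I lift and move beside the stand.

Emit:
{"op": "step_arm", "data": {
  "targets": [
    [[0,0,0],[0,0,-15],18],
    [[0,0,0],[0,0,-25],18],
    [[0,0,0],[0,0,-30],18],
    [[0,0,0],[0,0,-30],18],
    [[0,0,0],[-5,-28,-20],18],
    [[0,0,0],[-5,-28,0],18],
    [[0,0,0],[-5,-28,0],18],
    [[0,0,0],[-5,-28,0],18],
    [[0,0,0],[-5,-28,0],18],
    [[0,0,0],[0,0,0],18]
  ]
}}

```text
time: 5.7
tcp_pos: [0.4466, 0.0983, 0.2]
tcp_rot: [-0.306, -3.126, 0.002]
force: [-0.1, 0.3, -1.9]
gripper_width: 0.275
finger_force: 39.7
```

Emit:
{"op": "step_arm", "data": {
  "targets": [
    [[0,0,0],[0,0,0],18],
    [[0,0,0],[0,0,0],18],
    [[0,0,0],[0,0,0],18],
    [[0,0,0],[0,0,0],18]
  ]
}}

```text
time: 6.1
tcp_pos: [0.4468, 0.1013, 0.2002]
tcp_rot: [-0.299, -3.127, -0.0]
force: [0.3, -0.1, -0.6]
gripper_width: 0.274
finger_force: 39.7
```

```bash
python3 - <<'E'
from h import *
s,R=st()
p=get_image("wrist"); i=p["image"]; cv2.imwrite("pics/w3.png",i)
for k,z in [("driver",s["tcp_pos"][2]-.0734),("test_stand",0),("cradle_seat",.0345),("screw_slot",.041)]:
    for r in spotter.spot_point(p,k)[:2]: print(k,np.round(r["pixel"],1),round(r["confidence"],2),np.round(atz(p,r["pixel"],z),4))
tip=proj(p,[*(s["tcp_pos"]+R[:,2]*.0734)]); sc=proj(p,[.459,.0225,.041]); print("tip",tip,"sc",sc)
def crop(c,w,h,f):
    x=int(np.clip(c[0]-w/2,0,640-w)); y=int(np.clip(c[1]-h/2,0,400-h)); print("crop",x,y); return cv2.resize(i[y:y+h,x:x+w],None,fx=f,fy=f,interpolation=cv2.INTER_CUBIC)
cv2.imwrite("pics/w3c.png",np.hstack([crop(tip,80,120,5),crop(sc,80,120,5)]))
E
```

```text
t 6.1 tcp [0.4468 0.1013 0.2002] yaw(tool y) 79.07 tilt [-2.e-04  1.e-04 -1.e+00] q [-0.04 -0.12  1.96  0.    1.3  -1.42] F [ 0.3 -0.1 -0.6] w 23.4 ff 39.7
driver [308.5 215.2] 0.76 [0.4453 0.0991 0.1268]
test_stand [265. 233.] 0.98 [0.5025 0.0357 0.    ]
cradle_seat [257.3 250.2] 0.65 [0.5064 0.0316 0.0345]
screw_slot [233.6 211.4] 0.56 [0.4581 0.0206 0.041 ]
tip [311.99292958 216.62877149] sc [235.67889138 211.92101288]
crop 271 156
crop 195 151
```

View pics/w3c.png

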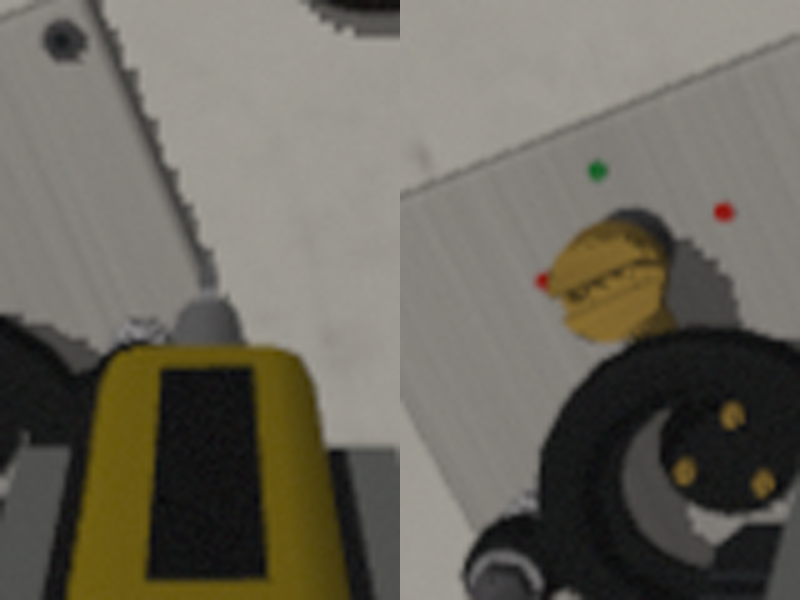

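The left crop shows the blade edge-on, with its narrow tip at crop (207,290), so the blade's width lies along tool x. The right crop shows the red dots at (543,281) and (724,212), the green dot at (597,170) and the slot from about (567,308) to (660,273).

```bash
python3 - <<'E'
from h import *
s,R=st(); p=get_image("wrist"); i=p["image"]
w=lambda c,r,z:atz(p,[195+(c-400)/5,151+r/5],z)
an=lambda v:round(float(np.degrees(np.arctan2(v[1],v[0]))),1)
r1,r2,g=w(543,281,.012),w(724,212,.012),w(597,170,.012)
print("f",p["K"][0][0],"red",r1,r2,"green",g,"stand y",an(r2-r1))
for a,b in [((565,302),(655,265)),((570,318),(660,283))]:
    A,B=w(*a,.041),w(*b,.041); print("slot",an(B-A),A,B,(A+B)/2)
v=cv2.resize(i[151:271,195:275],None,fx=6,fy=6,interpolation=cv2.INTER_CUBIC)
for c,col in [((.459,.0225),(255,0,0)),((.457,.0205),(0,255,0))]:
    t=np.linspace(0,2*np.pi,40); q=np.array([(proj(p,[c[0]+.011*np.cos(x),c[1]+.011*np.sin(x),.041])-[195,151])*6+3 for x in t]); cv2.polylines(v,[q.astype(int)],True,col,1)
cv2.imwrite("pics/w3d.png",v[150:450])
E
```

```text
t 6.35 tcp [0.4468 0.1008 0.2003] yaw(tool y) 79.03 tilt [-1.e-04  0.e+00 -1.e+00] q [-0.04 -0.12  1.96  0.    1.3  -1.42] F [ 0.6 -0.  -0.9] w 24.1 ff 39.7
f 313.03561573105696 red [0.46004462 0.0012851  0.012     ] [0.45239785 0.04328005 0.012     ] green [0.43836201 0.01920162 0.012     ] stand y 100.3
slot 101.9 [0.45710812 0.01467603 0.041     ] [0.45304067 0.0339954  0.041     ] [0.4550744  0.02433571 0.041     ]
slot 100.9 [0.46053148 0.0147446  0.041     ] [0.45682663 0.03402236 0.041     ] [0.45867905 0.02438348 0.041     ]
```

View pics/w3d.png

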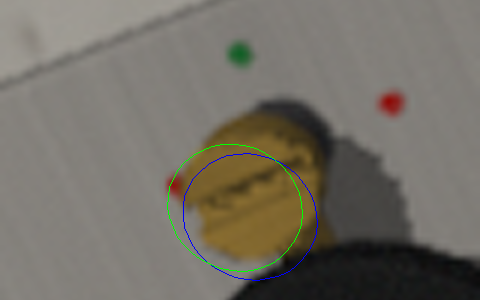

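The overlay shows the head's top face centred up and right of the blue circle. With the red-dot midpoint, that puts the screw at about (0.4567, 0.0230) and the slot at 101°. Next I check the tip position relative to the TCP.

```bash
python3 - <<'E'
from h import *
s,R=st(); p=get_image("wrist"); T=s["tcp_pos"]
P=lambda x,y,z:np.round(proj(p,T+R@(np.array([x,y,z])/1000)),1)
print("tip near corner",P(6,0,73.4),"tip ctr",P(0,0,73.4),"shank base near",P(4.5,0,63.4),"handle low near L/R",P(12,-12,33.4),P(12,12,33.4), "top near",P(12,-12,-32.6),P(12,12,-32.6))
h=cv2.cvtColor(p["image"],cv2.COLOR_BGR2HSV)
for c in (306,310,313,316,320,328): print(c,[(r,*map(int,h[r,c])) for r in range(205,231,2)])
for z in (.1203,.1268,.133): print(atz(p,[312.4,213.5],z))
E
```

```text
t 6.4 tcp [0.4468 0.1008 0.2003] yaw(tool y) 79.02 tilt [-0. -0. -1.] q [-0.04 -0.12  1.96 -0.    1.3  -1.42] F [ 0.5 -0.8 -1. ] w 23.7 ff 39.7
tip near corner [312.  208.4] tip ctr [312.  216.6] shank base near [312.  215.5] handle low near L/R [290.7 221.3] [333.3 221.3] top near [279.  287.3] [345.1 287.3]
306 [(205, 20, 17, 132), (207, 19, 15, 132), (209, 17, 14, 132), (211, 21, 14, 130), (213, 17, 18, 130), (215, 17, 17, 132), (217, 17, 14, 126), (219, 12, 12, 107), (221, 0, 9, 89), (223, 0, 3, 80), (225, 24, 145, 95), (227, 25, 219, 100), (229, 24, 183, 64)]
310 [(205, 23, 14, 71), (207, 18, 14, 93), (209, 12, 12, 107), (211, 20, 13, 114), (213, 20, 13, 122), (215, 24, 11, 117), (217, 0, 0, 85), (219, 0, 0, 85), (221, 150, 3, 85), (223, 165, 6, 85), (225, 23, 146, 96), (227, 24, 212, 100), (229, 24, 190, 63)]
313 [(205, 21, 18, 140), (207, 17, 17, 104), (209, 0, 6, 82), (211, 30, 3, 80), (213, 0, 3, 94), (215, 0, 5, 104), (217, 150, 3, 79), (219, 120, 6, 79), (221, 0, 3, 79), (223, 165, 7, 78), (225, 24, 145, 93), (227, 24, 212, 100), (229, 26, 168, 47)]
316 [(205, 20, 15, 156)
[... 167 characters left out ...]
65), (225, 24, 154, 91), (227, 25, 214, 100), (229, 26, 157, 47)]
320 [(205, 23, 15, 155), (207, 16, 18, 157), (209, 18, 16, 156), (211, 19, 18, 156), (213, 22, 18, 157), (215, 21, 16, 156), (217, 20, 15, 156), (219, 21, 16, 155), (221, 21, 16, 156), (223, 20, 16, 142), (225, 23, 146, 96), (227, 25, 214, 99), (229, 26, 155, 46)]
328 [(205, 22, 18, 155), (207, 18, 16, 156), (209, 19, 18, 157), (211, 21, 16, 156), (213, 21, 16, 156), (215, 22, 18, 156), (217, 21, 16, 155), (219, 19, 18, 154), (221, 22, 18, 156), (223, 19, 18, 155), (225, 21, 31, 141), (227, 24, 202, 86), (229, 25, 216, 85)]
[0.44698607 0.10103319 0.1203    ]
[0.44468657 0.10146716 0.1268    ]
[0.4424932  0.10188111 0.133     ]
```

Tip and shank match the expected pixels, so the driver lies on the TCP axis. Now I go over the screw and turn the blade into line with the slot.

Emit:
{"op": "step_arm", "data": {
  "targets": [
    [[0,0,0],[-8.2,-24.8,10],18],
    [[0,0,0],[-8.2,-24.8,10],18],
    [[0,0,0],[-8.1,-24.9,10],18],
    [[0,0,8.45],[0,0,5],18],
    [[0,0,8.45],[0,0,5],18],
    [[0,0,8.45],[0,0,5],18],
    [[0,0,8.45],[0,0,5],18],
    [[0,0,8.45],[0,0,5],18],
    [[0,0,8.45],[0,0,0],18],
    [[0,0,8.45],[0,0,0],18]
  ]
}}

```text
time: 7.45
tcp_pos: [0.4566, 0.0228, 0.1451]
tcp_rot: [-1.813, -2.565, 0.0]
force: [-0.2, -0.0, 0.2]
gripper_width: 0.271
finger_force: 39.9
```

Emit:
{"op": "step_arm", "data": {
  "targets": [
    [[0,0,8.45],[0,0,0],18],
    [[0,0,0],[0,0,0],18],
    [[0,0,0],[0,0,0],18],
    [[0,0,0],[0,0,0],18],
    [[0,0,0],[0,0,0],18]
  ]
}}

```text
time: 7.95
tcp_pos: [0.4567, 0.0228, 0.1453]
tcp_rot: [1.988, 2.433, 0.0]
force: [1.1, 0.2, -1.0]
gripper_width: 0.276
finger_force: 39.8
```

```bash
python3 - <<'E'
from h import *
s,R=st(); p=get_image("wrist"); i=p["image"]; cv2.imwrite("pics/w4.png",i); T=s["tcp_pos"]
P=lambda X:np.round(proj(p,X),1)
print("tip",P(T+R[:,2]*.0734),"near corner",P(T+R@[.006,0,.0734]),"screw",P([.4567,.023,.041]))
for k,z in [("screw_slot",.041),("cradle_seat",.0345),("test_stand",0)]:
    for r in spotter.spot_point(p,k)[:1]: print(k,np.round(r["pixel"],1),round(r["confidence"],2),np.round(atz(p,r["pixel"],z),4))
c=P([.4567,.023,.041]); x,y=int(c[0]-66),int(max(c[1]-60,0)); print("crop",x,y)
cv2.imwrite("pics/w4c.png",cv2.resize(i[y:y+98,x:x+132],None,fx=6,fy=6,interpolation=cv2.INTER_CUBIC))
E
```

```text
t 7.95 tcp [0.4567 0.0228 0.1453] yaw(tool y) 11.48 tilt [ 0. -0. -1.] q [-0.22 -0.05  2.02  0.    1.18 -0.42] F [ 1.1  0.2 -1. ] w 23.5 ff 39.8
tip [310.7 217.5] near corner [310.7 209.4] screw [310.9 203.6]
screw_slot [309.6 204.7] 0.65 [0.4559 0.0219 0.041 ]
test_stand [365.6 190. ] 0.65 [0.5057 0.0328 0.    ]
crop 244 143
```

View pics/w4c.png

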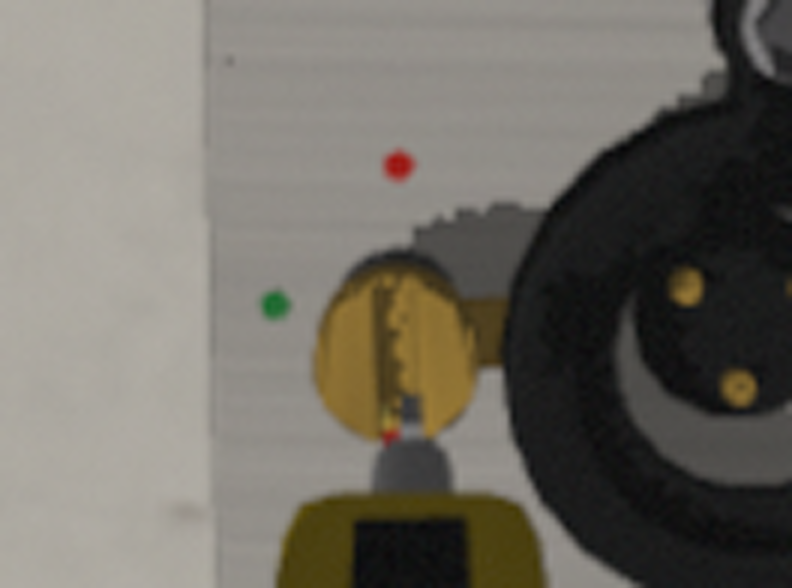

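The view down the slot shows the slot centred at crop column ~395 and the blade at ~411, parallel to each other. I need about −2 mm in tool y, then a careful descent.

Emit:
{"op": "step_arm", "data": {
  "targets": [
    [[0,0,0],[0,-2,5],18],
    [[0,0,0],[0,0,10],18],
    [[0,0,0],[0,0,10],18],
    [[0,0,0],[0,0,4],18],
    [[0,0,0],[0,0,1.5],18],
    [[0,0,0],[0,0,1.5],18],
    [[0,0,0],[0,0,1],18],
    [[0,0,0],[0,0,0],18]
  ]
}}

```text
time: 8.95
tcp_pos: [0.4549, 0.0224, 0.1124]
tcp_rot: [1.99, 2.431, 0.0]
force: [0.3, 0.7, -0.5]
gripper_width: 0.274
finger_force: 39.8
```

```bash
python3 - <<'E'
from h import *
s,R=st(); print("tip z",s["tcp_pos"][2]-.0734)
E
```

```text
t 8.95 tcp [0.4549 0.0224 0.1124] yaw(tool y) 11.4 tilt [ 3.e-04 -1.e-04 -1.e+00] q [-0.22 -0.01  2.05  0.    1.1  -0.42] F [ 0.3  0.7 -0.5] w 23.4 ff 39.8
tip z 0.0390314564016597
```

Emit:
{"op": "step_arm", "data": {
  "targets": [
    [[0,0,0],[0,0,1],18],
    [[0,0,0],[0,0,1],18],
    [[0,0,0],[0,0,0.6],18],
    [[0,0,0],[0,0,0],18],
    [[0,0,0],[0,0,0],18]
  ]
}}

```text
time: 9.45
tcp_pos: [0.4547, 0.0225, 0.1097]
tcp_rot: [1.99, 2.431, 0.0]
force: [0.7, 0.5, 0.6]
gripper_width: 0.276
finger_force: 39.8
```

```bash
python3 - <<'E'
from h import *
s,R=st(); print("tip z",s["tcp_pos"][2]-.0734)
E
```

```text
t 9.45 tcp [0.4547 0.0225 0.1097] yaw(tool y) 11.41 tilt [ 0. -0. -1.] q [-0.22 -0.    2.05 -0.    1.1  -0.42] F [0.7 0.5 0.6] w 23.6 ff 39.8
tip z 0.03631506418040116
```

The blade is in the slot and free of force. Turning counter-clockwise now.

Emit:
{"op": "step_arm", "data": {
  "targets": [
    [[0,0,-6],[-0.12,0,0],18],
    [[0,0,-6],[-0.12,0,0],18],
    [[0,0,-6],[-0.12,0,0],18],
    [[0,0,-6],[-0.12,0,0],18],
    [[0,0,-6],[-0.12,0,0],18],
    [[0,0,-6],[-0.12,0,0],18],
    [[0,0,-6],[-0.12,0,0],18],
    [[0,0,-6],[-0.12,0,0],18]
  ]
}}

```text
time: 10.25
tcp_pos: [0.4553, 0.0222, 0.1097]
tcp_rot: [-0.823, -3.032, -0.002]
force: [0.2, 2.0, -0.2]
gripper_width: 0.275
finger_force: 39.7
```

```bash
python3 - <<'E'
from h import *
s,R=st(); print("tip z",s["tcp_pos"][2]-.0734,s["ft_torque"])
E
```

```text
t 10.25 tcp [0.4553 0.0222 0.1097] yaw(tool y) 59.63 tilt [ 2.0e-04  1.4e-03 -1.0e+00] q [-0.22 -0.    2.05  0.    1.1  -1.26] F [ 0.2  2.  -0.2] w 23.5 ff 39.7
tip z 0.036337617520097995 [ 0.57868247 -0.03460015 -0.01642464]
```

Emit:
{"op": "step_arm", "data": {
  "targets": [
    [[0,0,-6],[-0.12,0,0],18],
    [[0,0,-6],[-0.12,0,0],18],
    [[0,0,-6],[-0.12,0,0],18],
    [[0,0,-6],[-0.12,0,0],18],
    [[0,0,-6],[-0.12,0,0],18],
    [[0,0,-6],[-0.12,0,0],18],
    [[0,0,-5],[-0.1,0,0],18],
    [[0,0,-4],[0,0,0],18],
    [[0,0,0],[0,0,0],18]
  ]
}}

```text
time: 11.15
tcp_pos: [0.4555, 0.0225, 0.1096]
tcp_rot: [0.393, -3.116, -0.004]
force: [-1.3, 4.4, 1.5]
gripper_width: 0.276
finger_force: 40.0
```

```bash
python3 - <<'E'
from h import *
s,R=st(); print("tip z",s["tcp_pos"][2]-.0734,s["ft_torque"])
E
```

```text
t 11.15 tcp [0.4555 0.0225 0.1096] yaw(tool y) 104.39 tilt [-0.0013  0.0023 -1.    ] q [-0.22  0.    2.04  0.    1.1  -2.04] F [-1.3  4.4  1.5] w 23.6 ff 40.0
tip z 0.036226326216437676 [ 1.08794224  0.45689623 -0.06227063]
```

Emit:
{"op": "step_arm", "data": {
  "targets": [
    [[0,0,-2],[0,0.5,0],18],
    [[0,0,-2],[0,0,0],18],
    [[0,0,-2],[0,0,0],18],
    [[0,0,-2],[0,0,0],18],
    [[0,0,0],[0,0,0],18]
  ]
}}

```text
time: 11.65
tcp_pos: [0.4554, 0.0227, 0.1096]
tcp_rot: [0.608, -3.081, -0.003]
force: [-1.2, 4.4, 1.6]
gripper_width: 0.276
finger_force: 40.0
```

```bash
python3 - <<'E'
from h import *
s,R=st(); print("tip z",s["tcp_pos"][2]-.0734,s["ft_torque"])
p=get_image("wrist"); i=p["image"]; c=proj(p,[.456,.023,.041]); x,y=int(c[0]-66),int(max(c[1]-60,0)); print("crop",x,y)
cv2.imwrite("pics/w5c.png",cv2.resize(i[y:y+98,x:x+132],None,fx=6,fy=6,interpolation=cv2.INTER_CUBIC))
E
```

```text
t 11.65 tcp [0.4554 0.0227 0.1096] yaw(tool y) 112.31 tilt [-0.0012  0.0016 -1.    ] q [-0.22  0.    2.04  0.    1.1  -2.18] F [-1.2  4.4  1.6] w 23.5 ff 40.0
tip z 0.03618446038241878 [ 1.11612756  0.46662013 -0.05398846]
crop 246 160
```

Emit:
{"op": "step_arm", "data": {
  "targets": [
    [[0,0,4],[0,0,0],18],
    [[0,0,4],[0,0,0],18],
    [[0,0,0],[0,0,-5],18],
    [[0,0,0],[0,0,-15],18],
    [[0,0,0],[0,0,-20],18],
    [[0,0,0],[0,0,-10],18],
    [[0,0,0],[0,0,0],18],
    [[0,0,0],[0,0,0],18],
    [[0,0,0],[0,0,0],18]
  ]
}}

```text
time: 12.6
tcp_pos: [0.4552, 0.022, 0.1587]
tcp_rot: [0.394, -3.115, -0.001]
force: [0.3, 0.4, -1.3]
gripper_width: 0.275
finger_force: 39.9
```

```bash
python3 - <<'E'
from h import *
s,R=st()
p=get_image("wrist"); i=p["image"]; c=proj(p,[.456,.023,.041]); x,y=int(c[0]-66),int(max(c[1]-60,0)); print("crop",x,y)
cv2.imwrite("pics/w6c.png",cv2.resize(i[y:y+98,x:x+132],None,fx=6,fy=6,interpolation=cv2.INTER_CUBIC))
E
```

```text
t 12.6 tcp [0.4552 0.022  0.1587] yaw(tool y) 104.41 tilt [-1.7e-03  1.0e-04 -1.0e+00] q [-0.22 -0.07  2.01 -0.    1.21 -2.04] F [ 0.3  0.4 -1.3] w 23.5 ff 39.9
crop 247 139
```

View pics/w6c.png

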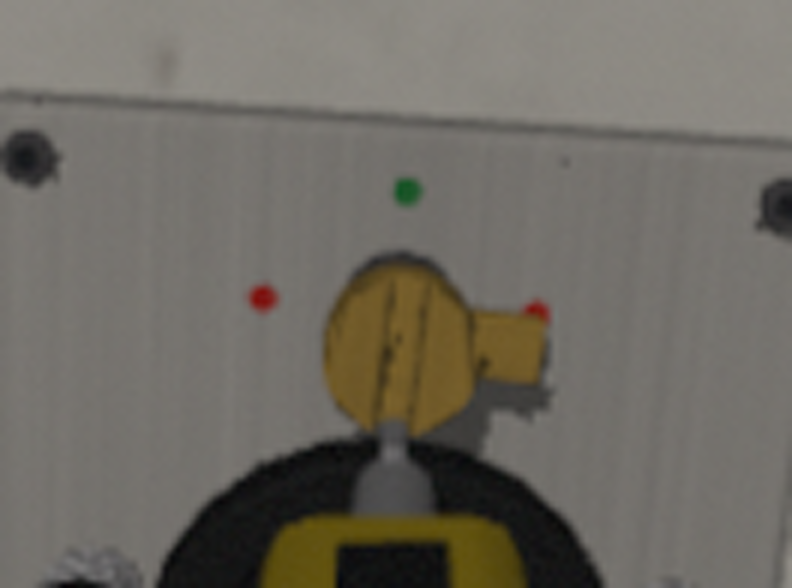

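The picture shows the slot running from (410,285) to (393,425), pointing at the green dot, with the tab swung away sideways. I'll measure the angle properly.

```bash
python3 - <<'E'
from h import *
p=get_image("wrist"); st(); i=p["image"]
w=lambda c,r,z:atz(p,[247+c/6,139+r/6],z)
an=lambda v:round(float(np.degrees(np.arctan2(v[1],v[0]))),1)
r1,r2,g=w(263,298,.012),w(537,312,.012),w(407,190,.012); m=(r1+r2)/2
print("standy",an(r2-r1),"green-mid",an(m-g),m)
for a,b in [((391,280),(374,420)),((430,290),(410,422))]: print("slot",an(w(*b,.041)-w(*a,.041)))
print("plate edge y",an(w(790,142,.012)-w(0,95,.012)))
v=i[139:237,247:379]; g2=cv2.resize(cv2.cvtColor(v,cv2.COLOR_BGR2GRAY),None,fx=4,fy=4,interpolation=cv2.INTER_CUBIC)
sub=g2[185:285,225:310]; 
L=cv2.createLineSegmentDetector().detect(sub)[0]
for l in L[:,0]:
    if np.hypot(l[2]-l[0],l[3]-l[1])>35: print(np.round(l),an(atz(p,[247+(225+l[2])/4,139+(185+l[3])/4],.041)-atz(p,[247+(225+l[0])/4,139+(185+l[1])/4],.041)))
E
```

```text
t 12.7 tcp [0.4553 0.022  0.1588] yaw(tool y) 104.41 tilt [-1.7e-03  2.0e-04 -1.0e+00] q [-0.22 -0.07  2.01 -0.    1.21 -2.04] F [-0.1 -0.2 -1.4] w 23.7 ff 39.9
standy 101.4 green-mid 11.3 [0.45553828 0.02337065 0.012     ]
slot 7.7
slot 6.5
plate edge y 101.0
```

The slot reads about 4° short of the full quarter turn. Going back the same way, I'll push it right up to its stop.

Emit:
{"op": "step_arm", "data": {
  "targets": [
    [[0,0,5],[0,0,15],18],
    [[0,0,0],[0,0,20],18],
    [[0,0,0],[0,0,9],18],
    [[0,0,0],[0,0,2],18],
    [[0,0,0],[0,0,2],18],
    [[0,0,0],[0,0,2],18],
    [[0,0,0],[0,0,0],18]
  ]
}}

```text
time: 13.4
tcp_pos: [0.4563, 0.0221, 0.1101]
tcp_rot: [-0.257, 3.13, 0.0]
force: [1.6, 1.2, -0.8]
gripper_width: 0.28
finger_force: 39.9
```

```bash
python3 - <<'E'
from h import *
s,R=st(); print("tip z",s["tcp_pos"][2]-.0734,s["ft_torque"])
E
```

```text
t 13.4 tcp [0.4563 0.0221 0.1101] yaw(tool y) 99.4 tilt [ 1.e-03  2.e-04 -1.e+00] q [-0.22  0.    2.04  0.    1.1  -1.95] F [ 1.6  1.2 -0.8] w 23.9 ff 39.9
tip z 0.03669600345370115 [ 0.29832749 -0.0294193  -0.04390278]
```

Emit:
{"op": "step_arm", "data": {
  "targets": [
    [[0,0,-5],[0,0,0],18],
    [[0,0,-5],[0,0,0],18],
    [[0,0,-5],[0,0,0],18],
    [[0,0,-2],[0,0,0],18],
    [[0,0,0],[0,0,0],18]
  ]
}}

```text
time: 13.9
tcp_pos: [0.4559, 0.0228, 0.11]
tcp_rot: [-0.717, 3.058, 0.003]
force: [-0.7, 4.9, 0.1]
gripper_width: 0.276
finger_force: 39.9
```

```bash
python3 - <<'E'
from h import *
s,R=st(); print("tip z",s["tcp_pos"][2]-.0734,s["ft_torque"])
E
```

```text
t 13.9 tcp [0.4559 0.0228 0.11  ] yaw(tool y) 116.39 tilt [ 1.0e-04  1.8e-03 -1.0e+00] q [-0.22  0.    2.04  0.    1.1  -2.25] F [-0.7  4.9  0.1] w 23.6 ff 39.9
tip z 0.036609023773490595 [ 1.14517815  0.18094173 -0.03099007]
```

Emit:
{"op": "step_arm", "data": {
  "targets": [
    [[0,0,-2],[0,0.5,0],18],
    [[0,0,-2],[0,0.5,0],18],
    [[0,0,-2],[0,0,0],18],
    [[0,0,0],[0,0,0],18],
    [[0,0,0],[0,0,0],18]
  ]
}}

```text
time: 14.4
tcp_pos: [0.4556, 0.0231, 0.11]
tcp_rot: [-0.874, 3.017, 0.001]
force: [0.5, 4.1, 0.7]
gripper_width: 0.274
finger_force: 39.9
```

```bash
python3 - <<'E'
from h import *
s,R=st(); print("tip z",s["tcp_pos"][2]-.0734,s["ft_torque"])
E
```

```text
t 14.4 tcp [0.4556 0.0231 0.11  ] yaw(tool y) 122.32 tilt [ 4.e-04  5.e-04 -1.e+00] q [-0.22 -0.    2.04  0.    1.1  -2.35] F [0.5 4.1 0.7] w 23.4 ff 39.9
tip z 0.03659153863719891 [ 0.90410746  0.12358788 -0.0825532 ]
```

Emit:
{"op": "step_arm", "data": {
  "targets": [
    [[0,0,5],[0,0,0],18],
    [[0,0,5],[0,0,0],18],
    [[0,0,0],[0,0,-5],18],
    [[0,0,0],[0,0,-15],18],
    [[0,0,0],[0,0,-20],18],
    [[0,0,0],[0,0,-10],18],
    [[0,0,0],[0,0,0],18],
    [[0,0,0],[0,0,0],18],
    [[0,0,0],[0,0,0],18]
  ]
}}

```text
time: 15.3
tcp_pos: [0.4547, 0.0228, 0.1587]
tcp_rot: [0.61, -3.08, -0.001]
force: [-0.7, 0.2, -0.5]
gripper_width: 0.275
finger_force: 39.9
```

```bash
python3 - <<'E'
from h import *
s,R=st()
p=get_image("wrist"); i=p["image"]; c=proj(p,[.456,.023,.041]); x,y=int(c[0]-66),int(max(c[1]-60,0)); print("crop",x,y)
cv2.imwrite("pics/w7c.png",cv2.resize(i[y:y+98,x:x+132],None,fx=6,fy=6,interpolation=cv2.INTER_CUBIC))
E
```

```text
t 15.3 tcp [0.4547 0.0228 0.1587] yaw(tool y) 112.42 tilt [-1.9e-03  1.0e-04 -1.0e+00] q [-0.22 -0.07  2.01 -0.    1.21 -2.18] F [-0.7  0.2 -0.5] w 23.5 ff 39.9
crop 246 139
```

View pics/w7c.png

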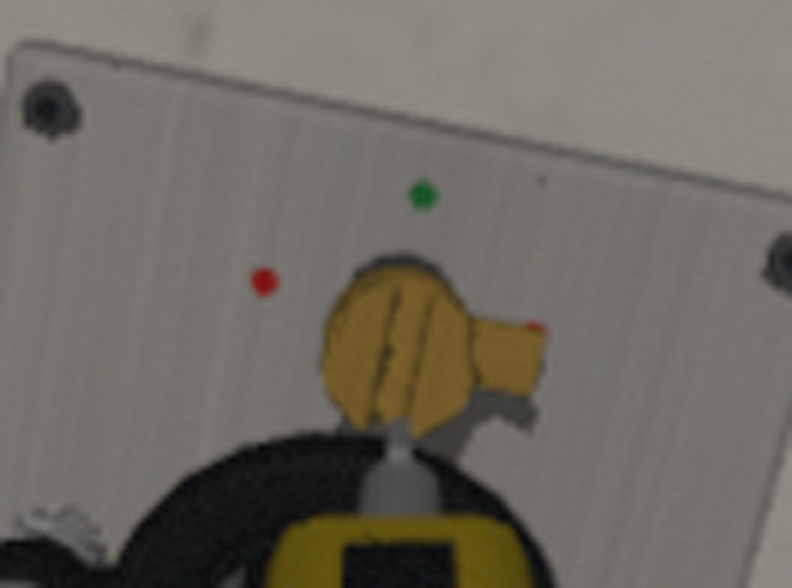

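The slot is now parallel to the stand's axis: its tilt is about 11° against 10° for the dot line, so it is at its stop. Returning the driver to its hole.

Emit:
{"op": "step_arm", "data": {
  "targets": [
    [[0,0,8.35],[0,0,-15],18],
    [[0,0,8.35],[0,0,-15],18],
    [[0,0,8.35],[0,0,-15],18],
    [[0,0,8.35],[0,0,-15],18],
    [[0,0,0],[5,24,0],18],
    [[0,0,0],[10,46,0],18],
    [[0,0,0],[10,46,0],18],
    [[0,0,0],[10,46,0],18],
    [[0,0,0],[7,33,0],18],
    [[0,0,0],[4.8,20.4,0],18]
  ]
}}

```text
time: 16.35
tcp_pos: [0.4497, 0.2455, 0.2187]
tcp_rot: [-0.297, -3.126, 0.0]
force: [-0.1, -0.0, -0.6]
gripper_width: 0.277
finger_force: 40.0
```

Emit:
{"op": "step_arm", "data": {
  "targets": [
    [[0,0,0],[0,0,10],18],
    [[0,0,0],[0,0,20],18],
    [[0,0,0],[0,0,20],18],
    [[0,0,0],[0,0,10],18],
    [[0,0,0],[0,0,0],18],
    [[0,0,0],[0,0,0],18]
  ]
}}

```text
time: 16.95
tcp_pos: [0.4509, 0.2428, 0.1599]
tcp_rot: [0.302, 3.127, -0.0]
force: [-0.0, 1.0, -1.2]
gripper_width: 0.276
finger_force: 40.0
```

```bash
python3 - <<'E'
from h import *
s,R=st(); print(shift(R,s,[.4499,.2431,.0814]), "tip z",s["tcp_pos"][2]-.0734)
p=get_image("wrist"); i=p["image"]; cv2.imwrite("pics/w8.png",i)
for k,z in [("block_hole",.048),("driver",s["tcp_pos"][2]-.0734)]:
    for r in spotter.spot_point(p,k)[:1]: print(k,np.round(r["pixel"],1),round(r["confidence"],2),np.round(atz(p,r["pixel"],z),4))
E
```

```text
t 16.95 tcp [0.4509 0.2428 0.1599] yaw(tool y) 78.97 tilt [ 1.e-04 -1.e-04 -1.e+00] q [ 0.26  0.08  1.86 -0.    1.21 -1.12] F [-0.   1.  -1.2] w 23.6 ff 40.0
[ 1.   0.1 78.5] tip z 0.08652040912446189
block_hole [309.9 198. ] 0.92 [0.4488 0.2415 0.048 ]
driver [312.2 215.6] 0.65 [0.4502 0.2431 0.0865]
```

Emit:
{"op": "step_arm", "data": {
  "targets": [
    [[0,0,0],[1,0,15],18],
    [[0,0,0],[0,0,15],18],
    [[0,0,0],[0,0,15],18],
    [[0,0,0],[0,0,15],18],
    [[0,0,0],[0,0,10],18],
    [[0,0,0],[0,0,5],18],
    [[0,0,0],[0,0,2.5],18],
    [[0,0,0],[0,0,0],18],
    [[0,0,0],[0,0,0],18]
  ]
}}

```text
time: 18.0
tcp_pos: [0.4501, 0.2436, 0.0829]
tcp_rot: [0.301, 3.126, 0.001]
force: [0.4, 0.4, -0.9]
gripper_width: 0.275
finger_force: 40.0
```

```bash
python3 - <<'E'
from h import *
s,R=st(); print(shift(R,s,[.4499,.2431,.0814]), "tip z",s["tcp_pos"][2]-.0734)
E
```

```text
t 18.0 tcp [0.4501 0.2436 0.0829] yaw(tool y) 79.01 tilt [ 1.2e-03  3.0e-04 -1.0e+00] q [ 0.26  0.18  1.91 -0.    1.05 -1.12] F [ 0.4  0.4 -0.9] w 23.5 ff 40.0
[ 0.1 -0.5  1.5] tip z 0.009474834077835462
```

Emit:
{"op": "step_arm", "data": {
  "targets": [
    [[0,0,0],[0,0,1.3],18],
    [[0,0,0],[0,0,0],18],
    [[0,0,0],[0,0,0],40],
    [[0,0,0],[0,0,0],85],
    [[0,0,0],[0,0,0],85],
    [[0,0,0],[0,0,0],85],
    [[0,0,0],[0,0,-15],85],
    [[0,0,0],[0,0,-30],85],
    [[0,0,0],[0,0,-40],85],
    [[0,0,0],[0,0,-40],85]
  ]
}}

```text
time: 19.0
tcp_pos: [0.449, 0.2432, 0.2069]
tcp_rot: [-0.301, -3.126, 0.001]
force: [1.2, -0.0, -0.2]
gripper_width: 0.997
finger_force: 0.0
```

```bash
python3 - <<'E'
from h import *
s,R=st()
p=get_image("wrist"); i=p["image"]; cv2.imwrite("pics/w9.png",i)
for k,z in [("block_hole",.048),("driver",.008)]:
    for r in spotter.spot_point(p,k)[:1]: print(k,np.round(r["pixel"],1),round(r["confidence"],2),np.round(atz(p,r["pixel"],z),4))
h=cv2.inRange(cv2.cvtColor(i,cv2.COLOR_BGR2HSV),(22,150,80),(35,255,255)); n,l,a,c=cv2.connectedComponentsWithStats(h); k=1+np.argmax(a[1:,4]); print("yellow",a[k],c[k])
for z in (.052,.114): print("expected pix",z,[np.round(proj(p,[.449+dx,.243+dy,z]),0) for dx in(-.012,.012) for dy in(-.012,.012)])
ps={n:get_image(n) for n in ("top","scene")}
for n,q in ps.items():
    for r in spotter.regions_of(q,"orange_probe")[:4]:
        m=r["region"]; hs=cv2.cvtColor(q["image"],cv2.COLOR_BGR2HSV)[m]; print(n,r["rect"],round(r["confidence"],2),"medH",np.median(hs[:,0]),"medS",np.median(hs[:,1]))
    for r in spotter.spot_point(q,"orange_probe")[:4]: print(n,np.round(r["pixel"],1),round(r["confidence"],2),np.round(atz(q,r["pixel"],0),4))
    o=cv2.inRange(cv2.cvtColor(q["image"],cv2.COLOR_BGR2HSV),(5,160,90),(18,255,255)); nn,l,a,c=cv2.connectedComponentsWithStats(o)
    for j in range(1,nn):
        if a[j,4]>40: print("  orange",a[j],c[j])
E
```

```text
t 19.0 tcp [0.449  0.2432 0.2069] yaw(tool y) 79.0 tilt [-1.2e-03 -3.0e-04 -1.0e+00] q [ 0.26  0.02  1.81 -0.    1.31 -1.12] F [ 1.2 -0.  -0.2] w 85.2 ff 0.0
block_hole [309.2 183.3] 0.68 [0.4462 0.241  0.048 ]
driver [310.3 178.6] 0.74 [0.4512 0.2409 0.008 ]
yellow [ 298  177   31   47 1143] [312.63167104 202.94313211]
expected pix 0.052 [array([297., 177.]), array([322., 172.]), array([302., 201.]), array([327., 196.])]
expected pix 0.114 [array([293., 196.]), array([325., 190.]), array([299., 225.]), array([330., 220.])]
top [366.5, 166.8, 381.9, 186.1] 0.68 medH 141.0 medS 154.0
top [405.0, 191.5, 426.3, 213.6] 0.55 medH 13.0 medS 142.0
top [412.6 200.7] 0.64 [ 0.5055 -0.3091  0.    ]
top [374.  175.1] 0.5 [ 0.586  -0.1962  0.    ]
  orange [409 195  17  17  94] [414.9893617  204.71276596]
  orange [600 234  10  12  70] [604.52857143 239.01428571]
scene [379.9, 186.6, 406.4, 238.7] 0.95 medH 141.0 medS 147.0
scene [389.9, 223.6, 414.7, 280.1] 0.71 medH 14.0 medS 137.5
scene [400.9 274.7] 0.71 [ 0.489  -0.3185  0.    ]
scene [388.9 231.2] 0.65 [ 0.5722 -0.1839  0.    ]
  orange [392 247  24  15 225] [403.09333333 254.69333333]
  orange [391 259  24  19 269] [400.40892193 268.2267658 ]
```

```bash
python3 - <<'E'
from h import *
for n in ("top","scene"):
    q=get_image(n); hs=cv2.cvtColor(q["image"],cv2.COLOR_BGR2HSV)
    for nm,lo,hi in [("blue",(92,110,80),(108,255,255)),("red",(0,150,90),(4,255,255)),("dark",(0,0,0),(180,90,45))]:
        nn,l,a,c=cv2.connectedComponentsWithStats(cv2.inRange(hs,lo,hi))
        for j in range(1,nn):
            if a[j,4]>40:
                x,y,w,h,A=a[j]; b=(x+w/2,y+h); G=atz(q,b,0); 
                if G[1]<0 or n=="top": print(n,nm,a[j],"foot",np.round(G[:2],3),"at.1",np.round(atz(q,c[j],.1)[:2],3))
    print(n,[np.round(proj(q,[.497,-.312,z]),0) for z in (0,.1)])
    for r in spotter.spot_point(q,"white_probe")[:4]: print(n,np.round(r["pixel"],1),round(r["confidence"],2),np.round(atz(q,r["pixel"],0),4))
E
```

```text
top blue [ 151   65   90   60 2298] foot [0.753 0.34 ] at.1 [0.805 0.306]
top blue [333 146  21  11 111] foot [ 0.644 -0.106] at.1 [ 0.64  -0.098]
top blue [468 220  14  15 122] foot [ 0.398 -0.49 ] at.1 [ 0.416 -0.454]
top red [402 233  15  25  59] foot [ 0.335 -0.292] at.1 [ 0.373 -0.269]
top red [416 235   5  28  60] foot [ 0.32  -0.317] at.1 [ 0.359 -0.297]
top dark [477  67  16  24 253] foot [ 0.841 -0.55 ] at.1 [ 0.846 -0.511]
top dark [372  77  39   3  71] foot [ 0.883 -0.262] at.1 [ 0.851 -0.242]
top dark [425  77  32  15  75] foot [ 0.841 -0.414] at.1 [ 0.833 -0.383]
top dark [245  78 102   3 170] foot [0.886 0.033] at.1 [0.854 0.033]
top dark [456  97  28  10  51] foot [ 0.791 -0.5  ] at.1 [ 0.774 -0.461]
top dark [629 131  11  30 223] foot [ 0.611 -0.992] at.1 [ 0.636 -0.922]
top dark [286 191  26  24 278] foot [0.471 0.032] at.1 [0.498 0.03 ]
top dark [208 192  21  35 170] foot [0.441 0.272] at.1 [0.466 0.255]
top dark [415 196  12  11  73] foot [ 0.486 -0.333] at.1 [ 0.493 -0.31 ]
top dark [294 199  10  10  55] foot [0.489 0.032] at.1 [0.494 0.028]
top dark [114 209   6 
[... 1297 characters left out ...]
  ] at.1 [ 0.78  -0.447]
scene dark [564 223  73  33 888] foot [ 0.884 -0.497] at.1 [ 0.792 -0.539]
scene dark [398 224  15  25 316] foot [ 0.556 -0.258] at.1 [ 0.478 -0.329]
scene dark [423 261  11  14 113] foot [ 0.534 -0.349] at.1 [ 0.446 -0.419]
scene dark [493 269  37  30  89] foot [ 0.612 -0.48 ] at.1 [ 0.516 -0.521]
scene dark [609 342  24  25  58] foot [ 0.621 -0.664] at.1 [ 0.524 -0.678]
scene dark [593 355  15  14  89] foot [ 0.592 -0.65 ] at.1 [ 0.492 -0.671]
scene dark [203 389   8  11  51] foot [ 0.072 -0.382] at.1 [ 0.06  -0.453]
scene [array([402., 272.]), array([406., 229.])]
scene [351.2 243.7] 0.91 [ 0.4691 -0.1781  0.    ]
scene [401.9 272.6] 0.18 [ 0.4951 -0.3146  0.    ]
```

The driver stands upright in its hole: the yellow box matches the expected pixels. Going over to the orange probe.

Emit:
{"op": "step_arm", "data": {
  "targets": [
    [[0,0,0],[-5,-18,-20],85],
    [[0,0,0],[-12,-44,-10],85],
    [[0,0,0],[-12,-44,0],85],
    [[0,0,0],[-12,-44,0],85],
    [[0,0,0],[-12,-44,0],85],
    [[0,0,0],[-12,-44,0],85],
    [[0,0,0],[-12,-44,0],85],
    [[0,0,0],[-12,-44,0],85],
    [[0,0,0],[-12,-44,0],85],
    [[0,0,0],[-12,-44,0],85]
  ]
}}

```text
time: 20.65
tcp_pos: [0.4814, -0.1865, 0.2359]
tcp_rot: [0.301, 3.127, 0.0]
force: [1.5, 0.1, 0.1]
gripper_width: 0.992
finger_force: 0.0
```

Emit:
{"op": "step_arm", "data": {
  "targets": [
    [[0,0,0],[-12,-44,0],85],
    [[0,0,0],[-12,-44,0],85],
    [[0,0,8],[0,0,0],85],
    [[0,0,8],[0,0,0],85],
    [[0,0,8],[0,0,0],85],
    [[0,0,8],[0,0,0],85],
    [[0,0,8],[0,0,0],85],
    [[0,0,8],[0,0,0],85],
    [[0,0,8],[0,0,0],85],
    [[0,0,8],[0,0,0],85]
  ]
}}

```text
time: 21.65
tcp_pos: [0.4883, -0.2755, 0.2356]
tcp_rot: [-1.919, -2.487, -0.0]
force: [-0.6, 0.2, 0.5]
gripper_width: 0.998
finger_force: 0.0
```

Emit:
{"op": "step_arm", "data": {
  "targets": [
    [[0,0,0],[0,0,0],85],
    [[0,0,0],[0,0,0],85],
    [[0,0,0],[0,0,0],85],
    [[0,0,0],[0,0,0],85]
  ]
}}

```text
time: 22.05
tcp_pos: [0.4883, -0.2755, 0.2358]
tcp_rot: [-1.911, -2.494, 0.0]
force: [-0.0, 0.2, 0.5]
gripper_width: 0.997
finger_force: 0.0
```

```bash
cat >> h.py <<'E'
def probe(p):
    hs=cv2.cvtColor(p["image"],cv2.COLOR_BGR2HSV)
    for r in spotter.regions_of(p,"orange_probe")[:4]:
        m=r["region"].astype(bool); o=m&(hs[...,0]>=5)&(hs[...,0]<=18)&(hs[...,1]>120)
        d=m&(hs[...,2]<60)&(hs[...,1]<120)
        f=lambda k:np.round(np.argwhere(k).mean(0)[::-1],1) if k.any() else None
        if o.sum()>30: print("probe rect",np.round(r["rect"]),round(r["confidence"],2),"orange",o.sum(),f(o),"dark",d.sum(),f(d))
    for r in spotter.spot_point(p,"orange_probe")[:3]: print(" pt",np.round(r["pixel"],1),round(r["confidence"],2),np.round(atz(p,r["pixel"],0),4))
E
python3 - <<'E'
from h import *
s,R=st(); p=get_image("wrist"); cv2.imwrite("pics/w10.png",p["image"]); probe(p)
print([(z,np.round(proj(p,[.495,-.312,z]),1)) for z in (0,.05,.1,.11)])
E
```

```text
t 22.05 tcp [ 0.4883 -0.2755  0.2358] yaw(tool y) 15.08 tilt [-1.e-04  1.e-04 -1.e+00] q [-0.73  0.13  1.65 -0.    1.37 -0.99] F [-0.   0.2  0.5] w 85.1 ff 0.0
probe rect [287. 188. 330. 247.] 0.8 orange 904 [308.7 201.3] dark 1039 [308.4 224.7]
 pt [307.4 202. ] 0.78 [ 0.4942 -0.3158  0.    ]
 pt [404.4 118.9] 0.57 [ 0.5751 -0.1913  0.    ]
[(0, array([308.9, 199.3])), (0.05, array([308.4, 213. ])), (0.1, array([307.8, 231.3])), (0.11, array([307.6, 235.7]))]
```

```bash
cat >> h.py <<'E'
from scipy.optimize import least_squares
def sil(p,x,y,z0=0):
    t=np.linspace(0,2*np.pi,36); q=np.array([proj(p,[x+r*np.cos(a),y+r*np.sin(a),z0+z]) for z,r in [(0,.0195),(.005,.024),(.05,.024),(.062,.0145),(.1,.0145),(.11,.009)] for a in t])
    return np.r_[q.min(0),q.max(0)]
def fitprobe(p,x0,y0,z0=0):
    hs=cv2.cvtColor(p["image"],cv2.COLOR_BGR2HSV)
    best=[r for r in spotter.regions_of(p,"orange_probe") if 5<=np.median(hs[r["region"].astype(bool)][:,0])<=18 or True]
    c=proj(p,[x0,y0,z0+.05]); best=min(best,key=lambda r:abs((r["rect"][0]+r["rect"][2])/2-c[0])+abs((r["rect"][1]+r["rect"][3])/2-c[1]))
    k=np.argwhere(best["region"]); b=np.r_[k.min(0)[::-1],k.max(0)[::-1]+1]; 
    f=least_squares(lambda v:sil(p,*v,z0)-b,[x0,y0]); print("box",b,"fit",np.round(f.x,4),"res",np.round(f.fun,1)); return f.x
E
python3 - <<'E'
from h import *
s,R=st(); p=get_image("wrist"); x,y=fitprobe(p,.495,-.313)
print(shift(R,s,[x,y,.077]))
for n in ("top","scene"): fitprobe(get_image(n),.495,-.313)
E
```

```text
t 22.2 tcp [ 0.4884 -0.2755  0.2359] yaw(tool y) 15.04 tilt [ 0. -0. -1.] q [-0.73  0.13  1.65 -0.    1.37 -0.99] F [0.4 0.4 0.4] w 85.4 ff 0.0
box [287 183 331 247] fit [ 0.4961 -0.3135] res [-0.2 -0.3  0.2  0.3]
[-38.7  -2.4 158.9]
box [408 197 423 214] fit [ 0.4879 -0.3086] res [-2.9 -0.4  2.7  0.4]
box [389 223 416 278] fit [ 0.495  -0.3123] res [ 0.2 -0.3 -0.1  0.3]
```

Emit:
{"op": "step_arm", "data": {
  "targets": [
    [[0,0,0],[-19,-1.2,0],85],
    [[0,0,0],[-19.7,-1.2,20],85],
    [[0,0,0],[0,0,40],85],
    [[0,0,0],[0,0,40],85],
    [[0,0,0],[0,0,30],85],
    [[0,0,0],[0,0,18],85],
    [[0,0,0],[0,0,8],85],
    [[0,0,0],[0,0,0],85],
    [[0,0,0],[0,0,0],85]
  ]
}}

```text
time: 23.4
tcp_pos: [0.4968, -0.3141, 0.0812]
tcp_rot: [1.911, 2.491, -0.0]
force: [0.6, -0.4, 0.1]
gripper_width: 0.993
finger_force: 0.0
```

```bash
python3 - <<'E'
from h import *
s,R=st(); print(shift(R,s,[.496,-.3133,.080]))
E
```

```text
t 23.4 tcp [ 0.4968 -0.3141  0.0812] yaw(tool y) 15.01 tilt [ 0.0015 -0.0014 -1.    ] q [-0.77  0.36  1.69  0.    1.09 -1.03] F [ 0.6 -0.4  0.1] w 84.8 ff 0.0
[ 1.  -0.5  1.2]
```

Emit:
{"op": "step_arm", "data": {
  "targets": [
    [[0,0,0],[0.9,-0.5,0.8],60],
    [[0,0,0],[0,0,0],45],
    [[0,0,0],[0,0,0],35],
    [[0,0,0],[0,0,0],30],
    [[0,0,0],[0,0,0],24],
    [[0,0,0],[0,0,0],24],
    [[0,0,0],[0,0,0],24],
    [[0,0,0],[0,0,0],24]
  ],
  "newtons": 60
}}

```text
time: 24.2
tcp_pos: [0.4953, -0.3131, 0.0797]
tcp_rot: [1.912, 2.492, -0.001]
force: [-3.0, -0.5, 4.7]
gripper_width: 0.323
finger_force: 59.3
```

```bash
python3 - <<'E'
from h import *
s,R=st()
E
```

```text
t 24.2 tcp [ 0.4953 -0.3131  0.0797] yaw(tool y) 15.01 tilt [-1.e-04 -6.e-04 -1.e+00] q [-0.77  0.36  1.69 -0.    1.08 -1.03] F [-3.  -0.5  4.7] w 27.6 ff 59.3
```

Gripped at 27.6 mm. Lifting and carrying it to just short of the stand, then measuring the ring.

Emit:
{"op": "step_arm", "data": {
  "targets": [
    [[0,0,0],[0,0,-10],24],
    [[0,0,0],[0,0,-30],24],
    [[0,0,0],[0,0,-40],24],
    [[0,0,0],[0,0,-40],24],
    [[0,0,0],[16,5,-30],24],
    [[0,0,0],[45,13,0],24],
    [[0,0,0],[48,14,0],24],
    [[0,0,0],[48,14,0],24],
    [[0,0,0],[48,14,0],24],
    [[0,0,0],[38,10,0],24]
  ]
}}

```text
time: 25.2
tcp_pos: [0.4994, -0.057, 0.2289]
tcp_rot: [-1.911, -2.493, -0.001]
force: [0.9, -0.2, -1.9]
gripper_width: 0.319
finger_force: 59.5
```

Emit:
{"op": "step_arm", "data": {
  "targets": [
    [[0,0,0],[0,0,0],24],
    [[0,0,0],[0,0,0],24],
    [[0,0,0],[0,0,0],24],
    [[0,0,0],[0,0,0],24],
    [[0,0,0],[0,0,0],24]
  ]
}}

```text
time: 25.7
tcp_pos: [0.5, -0.0609, 0.229]
tcp_rot: [-1.914, -2.491, 0.0]
force: [-0.2, -0.0, -1.1]
gripper_width: 0.322
finger_force: 59.5
```

```bash
python3 - <<'E'
from h import *
s,R=st(); p=get_image("wrist"); i=p["image"]; cv2.imwrite("pics/w11.png",i)
for k,z in [("cradle_seat",.0345),("test_stand",0),("screw_slot",.041)]:
    for r in spotter.spot_point(p,k)[:2]: print(k,np.round(r["pixel"],1),round(r["confidence"],2),np.round(atz(p,r["pixel"],z),4))
for r in spotter.regions_of(p,"cradle_seat")[:2]: print("ring rect",np.round(r["rect"],1),round(r["confidence"],2))
c=proj(p,[.505,.032,.042]); x,y=int(np.clip(c[0]-66,0,508)),int(np.clip(c[1]-50,0,300)); print("crop",x,y,c)
v=cv2.resize(i[y:y+98,x:x+132],None,fx=6,fy=6,interpolation=cv2.INTER_CUBIC)
for rr,col in ((.036,(0,255,0)),(.026,(0,255,255))):
    q=np.array([(proj(p,[.505+rr*np.cos(t),.032+rr*np.sin(t),.042])-[x,y])*6+3 for t in np.linspace(0,6.3,60)]); cv2.polylines(v,[q.astype(int)],True,col,1)
cv2.imwrite("pics/w11c.png",v)
E
```

```text
t 25.7 tcp [ 0.5    -0.0609  0.229 ] yaw(tool y) 14.91 tilt [-2.e-04  0.e+00 -1.e+00] q [-0.36 -0.02  1.81 -0.    1.35 -0.62] F [-0.2 -0.  -1.1] w 27.5 ff 59.5
test_stand [337.4  94.3] 0.73 [0.5056 0.0285 0.    ]
screw_slot [290.   86.5] 0.61 [0.4569 0.0218 0.041 ]
ring rect [302.2  28.3 377.4 147.2] 0.91
crop 275 39 [341.19078534  89.31799459]
```

View pics/w11c.png

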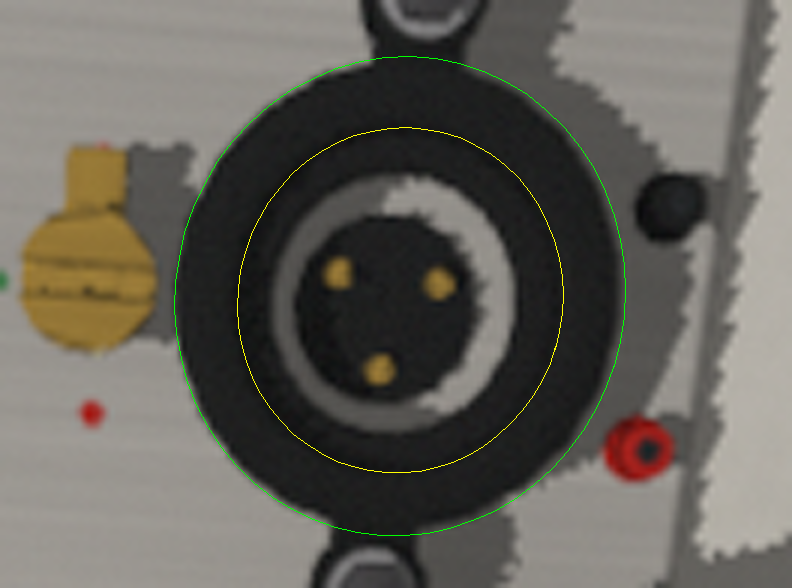

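The picture shows the ring's outline matching the circle projected for centre (0.505, 0.032), with the slot in line with the green dot. Moving above the seat.

Emit:
{"op": "step_arm", "data": {
  "targets": [
    [[0,0,0],[12,4,0],24],
    [[0,0,0],[24,8,10],24],
    [[0,0,0],[24,8,15],24],
    [[0,0,0],[18,5.9,15],24],
    [[0,0,0],[10.5,3,15],24],
    [[0,0,0],[0,0,15],24],
    [[0,0,0],[0,0,10],24],
    [[0,0,0],[0,0,0],24],
    [[0,0,0],[0,0,0],24],
    [[0,0,0],[0,0,0],24]
  ]
}}

```text
time: 26.95
tcp_pos: [0.5058, 0.0328, 0.1501]
tcp_rot: [1.912, 2.491, 0.001]
force: [0.3, -0.2, -1.4]
gripper_width: 0.325
finger_force: 59.5
```

```bash
python3 - <<'E'
from h import *
s,R=st(); print("to",shift(R,s,[.505,.032,.130])); p=get_image("wrist"); i=p["image"]; cv2.imwrite("pics/w12.png",i)
h=cv2.cvtColor(i,cv2.COLOR_BGR2HSV); o=cv2.inRange(h,(5,150,60),(18,255,255)); n,l,a,c=cv2.connectedComponentsWithStats(o)
for j in range(1,n):
    if a[j,4]>100: print("orange",a[j],c[j])
T=s["tcp_pos"]; print("pred",sil(p,T[0],T[1],T[2]-.0797))
E
```

```text
t 26.95 tcp [0.5058 0.0328 0.1501] yaw(tool y) 14.98 tilt [ 1.8e-03 -3.0e-04 -1.0e+00] q [-0.17  0.07  1.88  0.    1.19 -0.44] F [ 0.3 -0.2 -1.4] w 27.7 ff 59.5
to [-0.6 -1.  20.1]
orange [276 185  71  33 864] [310.34953704 197.11111111]
orange [ 271  202   82   44 2074] [311.17261331 222.70057859]
pred [267.80256258 183.55414322 352.76422107 332.1885959 ]
```

Emit:
{"op": "step_arm", "data": {
  "targets": [
    [[0,0,0],[-0.6,-1.4,6],24],
    [[0,0,0],[0,0,8],24],
    [[0,0,0],[0,0,5],24],
    [[0,0,0],[0,0,3],24],
    [[0,0,0],[0,0,2],24],
    [[0,0,0],[0,0,2],24],
    [[0,0,0],[0,0,2],24],
    [[0,0,0],[0,0,2],24],
    [[0,0,0],[0,0,1],24],
    [[0,0,0],[0,0,0],24]
  ]
}}

```text
time: 28.0
tcp_pos: [0.5037, 0.0321, 0.118]
tcp_rot: [-1.912, -2.492, 0.0]
force: [-0.4, -0.7, -1.8]
gripper_width: 0.323
finger_force: 59.5
```

```bash
python3 - <<'E'
from h import *
s,R=st(); print("base z",s["tcp_pos"][2]-.0797,s["ft_torque"])
E
```

```text
t 28.0 tcp [0.5037 0.0321 0.118 ] yaw(tool y) 15.0 tilt [-2.e-04  0.e+00 -1.e+00] q [-0.18  0.11  1.91  0.    1.12 -0.44] F [-0.4 -0.7 -1.8] w 27.6 ff 59.5
base z 0.03827274060257713 [ 0.09390446 -0.003958   -0.02310452]
```

Emit:
{"op": "step_arm", "data": {
  "targets": [
    [[0,0,0],[0,0,1],24],
    [[0,0,0],[0,0,1],24],
    [[0,0,0],[0,0,0.7],24],
    [[0,0,0],[0,0,0.7],24],
    [[0,0,0],[0,0,0.7],24],
    [[0,0,0],[0,0,0.7],24],
    [[0,0,0],[0,0,0.7],24],
    [[0,0,0],[0,0,0],24]
  ]
}}

```text
time: 28.8
tcp_pos: [0.504, 0.032, 0.113]
tcp_rot: [1.912, 2.492, 0.0]
force: [-1.0, -0.2, 1.0]
gripper_width: 0.32
finger_force: 60.1
```

```bash
python3 - <<'E'
from h import *
s,R=st(); print("base z",s["tcp_pos"][2]-.0797,s["ft_torque"])
E
```

```text
t 28.8 tcp [0.504 0.032 0.113] yaw(tool y) 15.01 tilt [ 3.e-04 -1.e-04 -1.e+00] q [-0.18  0.12  1.91 -0.    1.11 -0.44] F [-1.  -0.2  1. ] w 27.3 ff 60.1
base z 0.03331377985288239 [ 0.02460791  0.24938124 -0.01680813]
```

Emit:
{"op": "step_arm", "data": {
  "targets": [
    [[0,0,0],[0,0,0.7],24],
    [[0,0,0],[0,0,0.7],24],
    [[0,0,0],[0,0,0.7],24],
    [[0,0,0],[0,0,0.7],24],
    [[0,0,0],[0,0,0.7],24],
    [[0,0,0],[0,0,0],24]
  ]
}}

```text
time: 29.4
tcp_pos: [0.5041, 0.032, 0.1093]
tcp_rot: [1.912, 2.492, 0.0]
force: [-1.3, 0.2, 4.8]
gripper_width: 0.319
finger_force: 60.4
```

```bash
python3 - <<'E'
from h import *
s,R=st(); print("base z",s["tcp_pos"][2]-.0797,s["ft_torque"])
E
```

```text
t 29.4 tcp [0.5041 0.032  0.1093] yaw(tool y) 15.0 tilt [ 6.e-04 -1.e-04 -1.e+00] q [-0.18  0.13  1.91 -0.    1.1  -0.44] F [-1.3  0.2  4.8] w 27.3 ff 60.4
base z 0.029572564886816546 [-0.04939184  0.38182194 -0.00186681]
```

The ring is yielding smoothly, so it is unlocked. Pressing on steadily.

Emit:
{"op": "step_arm", "data": {
  "targets": [
    [[0,0,0],[0,0,0.7],24],
    [[0,0,0],[0,0,0.7],24],
    [[0,0,0],[0,0,0.7],24],
    [[0,0,0],[0,0,0.7],24],
    [[0,0,0],[0,0,0.7],24],
    [[0,0,0],[0,0,0.7],24],
    [[0,0,0],[0,0,0.7],24],
    [[0,0,0],[0,0,0.7],24],
    [[0,0,0],[0,0,0],24]
  ]
}}

```text
time: 30.3
tcp_pos: [0.5042, 0.032, 0.1041]
tcp_rot: [1.912, 2.492, 0.0]
force: [-1.8, 0.4, 7.5]
gripper_width: 0.319
finger_force: 60.8
```

```bash
python3 - <<'E'
from h import *
s,R=st(); print("base z",s["tcp_pos"][2]-.0797,s["ft_torque"])
E
```

```text
t 30.3 tcp [0.5042 0.032  0.1041] yaw(tool y) 15.01 tilt [ 6.e-04 -2.e-04 -1.e+00] q [-0.18  0.14  1.91 -0.    1.09 -0.44] F [-1.8  0.4  7.5] w 27.2 ff 60.8
base z 0.024386917808280867 [-0.00507763  0.64348738 -0.0070428 ]
```

Base at 24.4 mm; the stops are near 22.5 mm. Going slower now.

Emit:
{"op": "step_arm", "data": {
  "targets": [
    [[0,0,0],[0,0,0.5],24],
    [[0,0,0],[0,0,0.5],24],
    [[0,0,0],[0,0,0.5],24],
    [[0,0,0],[0,0,0.5],24],
    [[0,0,0],[0,0,0.3],24],
    [[0,0,0],[0,0,0.3],24],
    [[0,0,0],[0,0,0],24]
  ]
}}

```text
time: 31.0
tcp_pos: [0.5043, 0.032, 0.1017]
tcp_rot: [1.912, 2.492, 0.0]
force: [-2.1, -0.8, 9.4]
gripper_width: 0.323
finger_force: 61.0
```

```bash
python3 - <<'E'
from h import *
s,R=st(); print("base z",s["tcp_pos"][2]-.0797,s["ft_torque"])
E
```

```text
t 31.0 tcp [0.5043 0.032  0.1017] yaw(tool y) 15.01 tilt [ 7.e-04 -3.e-04 -1.e+00] q [-0.18  0.14  1.92 -0.    1.09 -0.44] F [-2.1 -0.8  9.4] w 27.6 ff 61.0
base z 0.022045511979889146 [-0.04586467  0.81984507 -0.01412917]
```

Emit:
{"op": "step_arm", "data": {
  "targets": [
    [[0,0,0],[0,0,0.3],24],
    [[0,0,0],[0,0,0.3],24],
    [[0,0,0],[0,0,0.3],24],
    [[0,0,0],[0,0,0.3],24],
    [[0,0,0],[0,0,0],24]
  ]
}}

```text
time: 31.5
tcp_pos: [0.5043, 0.0319, 0.1008]
tcp_rot: [1.912, 2.492, 0.0]
force: [-2.7, -0.3, 11.4]
gripper_width: 0.32
finger_force: 61.3
```

```bash
python3 - <<'E'
from h import *
s,R=st(); print("base z",s["tcp_pos"][2]-.0797,s["ft_torque"])
E
```

```text
t 31.5 tcp [0.5043 0.0319 0.1008] yaw(tool y) 15.01 tilt [ 7.e-04 -4.e-04 -1.e+00] q [-0.18  0.14  1.92 -0.    1.08 -0.44] F [-2.7 -0.3 11.4] w 27.3 ff 61.3
base z 0.02105830289445315 [ 0.04099642  0.83434486 -0.02028116]
```

Emit:
{"op": "step_arm", "data": {
  "targets": [
    [[0,0,0],[0,0,0.3],24],
    [[0,0,0],[0,0,0.3],24],
    [[0,0,0],[0,0,0.3],24],
    [[0,0,0],[0,0,0.3],24],
    [[0,0,0],[0,0,0],24],
    [[0,0,0],[0,0,0],24]
  ]
}}

```text
time: 32.1
tcp_pos: [0.5046, 0.0319, 0.1006]
tcp_rot: [1.911, 2.492, 0.0]
force: [-4.9, -0.3, 17.0]
gripper_width: 0.323
finger_force: 62.3
```

```bash
python3 - <<'E'
from h import *
s,R=st(); print("base z",s["tcp_pos"][2]-.0797,s["ft_torque"])
E
```

```text
t 32.1 tcp [0.5046 0.0319 0.1006] yaw(tool y) 15.02 tilt [ 1.e-03 -6.e-04 -1.e+00] q [-0.18  0.14  1.92 -0.    1.08 -0.44] F [-4.9 -0.3 17. ] w 27.6 ff 62.3
base z 0.020902990468067095 [-0.0317226   1.47993324  0.0117774 ]
```

Emit:
{"op": "step_arm", "data": {
  "targets": [
    [[0,0,0],[0,0,0.3],24],
    [[0,0,0],[0,0,0.2],24],
    [[0,0,0],[0,0,0],24],
    [[0,0,0],[0,0,0],24],
    [[0,0,0],[0,0,0],24],
    [[0,0,0],[0,0,0],24],
    [[0,0,0],[0,0,0],24]
  ]
}}

```text
time: 32.8
tcp_pos: [0.5047, 0.0318, 0.1005]
tcp_rot: [1.911, 2.492, 0.0]
force: [-7.0, 0.3, 21.0]
gripper_width: 0.32
finger_force: 62.7
```

```bash
python3 - <<'E'
from h import *
s,R=st(); print("base z",s["tcp_pos"][2]-.0797,s["ft_torque"])
q=get_image("scene"); p=get_image("wrist"); T=s["tcp_pos"]
h=cv2.cvtColor(p["image"],cv2.COLOR_BGR2HSV); o=cv2.inRange(h,(5,150,60),(18,255,255)); k=np.argwhere(o>0); print("wrist orange",k.min(0)[::-1],k.max(0)[::-1],"pred",sil(p,T[0],T[1],T[2]-.0797).round(1))
for n,c in (("white_probe",(.4695,-.177)),):
    for r in spotter.spot_point(q,n)[:2]: print(n,np.round(atz(q,r["pixel"],0),3),round(r["confidence"],2))
for r in spotter.spot_point(q,"cradle_seat")[:1]: print("seat px",r["pixel"],[np.round(proj(q,[.505,.032,z]),1) for z in (.0225,.0345)])
for r in spotter.spot_point(q,"driver")[:1]: print("driver",np.round(atz(q,r["pixel"],.008),3))
st()
E
```

```text
t 32.8 tcp [0.5047 0.0318 0.1005] yaw(tool y) 15.02 tilt [ 1.e-03 -7.e-04 -1.e+00] q [-0.18  0.14  1.92 -0.    1.08 -0.44] F [-7.   0.3 21. ] w 27.3 ff 62.7
base z 0.020816157339777347 [-0.0499577   1.77456586 -0.01757888]
wrist orange [242 100] [635 245] pred [267.9 183.5 352.8 332.2]
white_probe [ 0.465 -0.177  0.   ] 0.94
white_probe [0.531 0.065 0.   ] 0.49
seat px [315.7, 191.0] [array([315.2, 193.3]), array([315.1, 189.2])]
driver [0.455 0.241 0.008]
t 33.05 tcp [0.5047 0.0318 0.1006] yaw(tool y) 15.02 tilt [ 1.1e-03 -7.0e-04 -1.0e+00] q [-0.18  0.14  1.92 -0.    1.08 -0.44] F [-7.   0.3 20.7] w 27.5 ff 62.7
```

The push is steady at about 21 N and the ring no longer gives, so it is hard on its stops. Handing in.

```bash
python3 -c "
from h import *
print(workorder.finish_job())"
```

```text
the job is handed in; nothing more can be done
None
```

The job is handed in: the lock screw is turned to its open stop, the screwdriver is back upright in its block, and the orange probe is gripped and held down with the ring on its stops at about 21 N; the white probe was not touched.

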